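Coil scrapers from the pots into the locked holder

ROBOT

A 6-joint arm with a two-finger parallel gripper is mounted at the origin on the work surface. World frame = base frame: x ahead of the robot, y to its left, z up, the work surface at z = 0. Lengths are in m, angles in rad, forces in N, time in s.
With the tool pointing down it reaches from about 0.375 to 0.975 m from the base axis. Payload 3.8 kg.
Tool frame: the origin (TCP) lies on the centre line of the jaws, within the pads' length; the fingertips stand 14 mm ahead of it and the grasp point (between the pads) lies 5 mm behind it; x points along the fingers, y is the direction in which the jaws open and shut, and the axes are right-handed (so a half turn about x gives the same grasp; the last joint's range is limited). The gripper opens to 85 mm and grips with 20 to 120 N. Pads are 22 mm wide; open, the fingers measure 114 mm over their backs; the gripper's body (76 mm by 85 mm) begins 54 mm behind the grasp point. The pads swing forward as they close: fully open they stand 13 mm farther back than shut.
Start: joints at [1.241, 0.264, 1.604, -0, 1.274, -0.037], TCP at [0.195, 0.646, 0.245] pointing down, gripper open.
Joint ranges: [-2.63, 2.63], [-0.94, 2.18], [0.31, 2.57], [-1.31, 4.45], [0, 2.66], [-2.55, 2.55]. Speed limits (rad/s): [2.57, 2.57, 3.14, 3.14, 3.14, 3.14].

INTERFACE

Orientations are given as a rotation vector (axis times angle).
In Python, from workcell import bot gives the robot as it stands.
- The arm moves only by the shell command python3 -m creep 'ROWS' [FORCE]. ROWS is JSON, a list of rows, each an object with "grip": the finger opening in cm, from 0 to 8.54; "dp": the shift along the tool's x, y, z in cm, a list of three; "rotation": the turn, a rotation vector about the tool's x, y, z in rad, a list of three. A call has 1 to 5 rows; each row is the pose to reach, as a shift and turn from the pose commanded when the call began, along the tool's axes at that moment; what a row does not reach only later rows make up. A row lasts 1/12 s, in which the tool goes at most 41.7 mm and 7.16 degrees, less where a joint would pass 70% of its speed; a pose out of reach is approached as far as the arm can. A call with a gripper value outside its range is refused whole. The fingers move at their own pace and stop on an object; FORCE is the grip in N (left out, the last holds). Time passes only in rows, so rows that repeat a pose let the fingers close. It gives the time, the measured TCP pose, the force and the opening at its end, in the units of the state.
- bot.read_state(): the state, without advancing time (a new reading comes with each control period).
- bot.read_camera(name): name is "scene" or "top" or "wrist"; returns (picture, depth): 384x512x3 uint8, red, green, blue; 384x512 float32, m along the optical axis (not along the pixel's ray), 0 where there is no reading.
- bot.get_calibration(name): a dict with "fx", "fy", "cx", "cy" (pixels), "dist" ([k1, k2, p1, p2, k3] as OpenCV has them; the pictures are not rectified), "rvec" (rotation vector, rad) and "tvec" (3), from world to camera coordinates, as OpenCV has them. Camera axes: x right, y down, z forward; pixel columns grow to the right and rows downward; lengths in m; the calibration is good to about 2 mm. A picture is of the moment at which its call begins: read the wrist's pose just before it. get_calibration takes no time and is no camera call; for the wrist camera it gives the pose at the moment of the call.
- bot.finish_job(): hands the job in, once; it reports no verdict.
The state is a dict: "time": time; "q": joint angles; "joint_vel": joint speeds; "joint_torque": joint torques, N m; "tool_pos": TCP position; "tcp_rot": TCP orientation; "wrist_force": force on the tool from outside, world axes, zero at the start; "torque": the same for the moment, N m; "width": opening from 0.0 (shut) to 1.0 (fully open).
Only numpy, scipy, OpenCV 4.12 (cv2) and the standard library are available. Lean on these libraries where they do the work, as an engineer would, in place of code of your own. Each camera call takes 0.05 s, during which the arm holds its last target.

TASK

Slide the holder's bolt fully open, fetch every coil scraper there is out of the deep pots, and slide each one level, plate first under the lips, fully home into the bay of its own colour. With all of them home, slide the bolt fully back to locked, and leave the can, the tape and the carton where they are.

Things in the scene. Friction and masses are not known exactly. Their poses are not given: they have to be found in the camera images.
- scraper_red: Coil scraper, red grip (may be absent): level steel plate 60 (own x) x 40 (y) x 5 mm; upright grip in its middle, 26 (x) x 16 (y) mm, its top 46 mm above the underside. 90 to 160 g. Origin: centre of the underside, z up along the grip; a half turn about z changes nothing. Starts standing on its plate at the bottom of one of the pots, at any yaw.
- scraper_blue: Coil scraper, blue grip (may be absent): level steel plate 60 (own x) x 40 (y) x 5 mm; upright grip in its middle, 26 (x) x 16 (y) mm, its top 46 mm above the underside. 90 to 160 g. Origin: centre of the underside, z up along the grip; a half turn about z changes nothing. Starts standing on its plate at the bottom of one of the pots, at any yaw.
- scraper_green: Coil scraper, green grip (may be absent): level steel plate 60 (own x) x 40 (y) x 5 mm; upright grip in its middle, 26 (x) x 16 (y) mm, its top 46 mm above the underside. 90 to 160 g. Origin: centre of the underside, z up along the grip; a half turn about z changes nothing. Starts standing on its plate at the bottom of one of the pots, at any yaw.
- scraper_yellow: Coil scraper, yellow grip (may be absent): level steel plate 60 (own x) x 40 (y) x 5 mm; upright grip in its middle, 26 (x) x 16 (y) mm, its top 46 mm above the underside. 90 to 160 g. Origin: centre of the underside, z up along the grip; a half turn about z changes nothing. Starts standing on its plate at the bottom of one of the pots, at any yaw.
- pot_1: White round pot, an offcut of duct, fixed to the bench: outside diameter 90 mm, height 66 mm, wall 4 mm (bore 82 mm), inner floor 6 mm above the bench, so 60 mm deep. Open on top; holds one scraper or nothing. Origin: centre of its underside, on the bench.
- pot_2: White round pot, an offcut of duct, fixed to the bench: outside diameter 90 mm, height 66 mm, wall 4 mm (bore 82 mm), inner floor 6 mm above the bench, so 60 mm deep. Open on top; holds one scraper or nothing. Origin: centre of its underside, on the bench.
- pot_3: White round pot, an offcut of duct, fixed to the bench: outside diameter 90 mm, height 66 mm, wall 4 mm (bore 82 mm), inner floor 6 mm above the bench, so 60 mm deep. Open on top; holds one scraper or nothing. Origin: centre of its underside, on the bench.
- pot_4: White round pot, an offcut of duct, fixed to the bench: outside diameter 90 mm, height 66 mm, wall 4 mm (bore 82 mm), inner floor 6 mm above the bench, so 60 mm deep. Open on top; holds one scraper or nothing. Origin: centre of its underside, on the bench.
- holder: Grey slotted holder, fixed. Own +x points into the bays, y along their row. Floor plate 10 mm high, 274 mm along y, from x = -89 to 71 mm; x < 0 is an open apron in front of the bays. Bays at y = 96 red, 32 blue, -32 green, -96 mm yellow, with colour marks on end wall (top 32 mm above bench), floor and apron. Origin: underside, at the middle of the row of bay mouths.
- bay_red (a point): Where the red scraper's origin lies when fully home. Axes as the holder's. The bay is a level T-slot: mouth at holder x = 0, end stop at 62 mm, 46 mm wide; grey lips 8 to 11 mm above the floor plate reach 10 mm in from each side, leaving a 26 mm gap for the grip. A scraper enters only by sliding level along +x from the apron, own x along the bay, plate under the lips.
- bay_blue (a point): Where the blue scraper's origin lies when fully home. Axes as the holder's. The bay is a level T-slot: mouth at holder x = 0, end stop at 62 mm, 46 mm wide; grey lips 8 to 11 mm above the floor plate reach 10 mm in from each side, leaving a 26 mm gap for the grip. A scraper enters only by sliding level along +x from the apron, own x along the bay, plate under the lips.
- bay_green (a point): Where the green scraper's origin lies when fully home. Axes as the holder's. The bay is a level T-slot: mouth at holder x = 0, end stop at 62 mm, 46 mm wide; grey lips 8 to 11 mm above the floor plate reach 10 mm in from each side, leaving a 26 mm gap for the grip. A scraper enters only by sliding level along +x from the apron, own x along the bay, plate under the lips.
- bay_yellow (a point): Where the yellow scraper's origin lies when fully home. Axes as the holder's. The bay is a level T-slot: mouth at holder x = 0, end stop at 62 mm, 46 mm wide; grey lips 8 to 11 mm above the floor plate reach 10 mm in from each side, leaving a 26 mm gap for the grip. A scraper enters only by sliding level along +x from the apron, own x along the bay, plate under the lips.
- bolt (a joint): Sliding bolt of the holder, moved along its y by an orange post. Four orange tabs, 12 mm wide (y), x = -14 to -4 mm, 12 mm above the floor plate. 0 m = locked, a tab in the middle of each mouth; 0.032 m (end of travel, towards holder +y) = open, mouths free. Friction about 2.5 N; stays where left. A plate sticking out of its bay blocks it.
- bolt_grip (a point): Centre of the top of the bolt's orange post: 20 x 20 mm, its top 61 mm above the bench, at the holder's +y end (31 mm beyond the end of the floor plate when locked). Axes as the holder's; moves with the bolt.
- spray_can: Bystander: aerosol can, 60 mm diameter, 170 mm tall, stands beyond the work. Origin: centre of its underside.
- tape_roll: Bystander: grey roll of tape lying flat, 110 mm diameter, 45 mm high. Origin: centre of its underside.
- carton: Bystander: closed cardboard carton with a strip of yellow tape, 90 x 130 x 70 mm. Origin: centre of its underside.

How it is judged:
On the way, in this order (a step that is already met when the one before it is completed fails the run):
1. the bolt has been slid open (value of joint bolt above 0.027 m), for 0.2 s.
2. every scraper present is home in the bay of its colour, with the bolt open (x of scraper_red in the frame of bay_red between -0.008 and 0.006 m and y of scraper_red in the frame of bay_red between -0.006 and 0.006 m and z of scraper_red in the frame of bay_red between -0.004 and 0.005 m and angle between each of scraper_red, scraper_blue, scraper_green, scraper_yellow's own z axis and vertical below 0.12 rad and x of scraper_blue in the frame of bay_blue between -0.008 and 0.006 m and y of scraper_blue in the frame of bay_blue between -0.006 and 0.006 m and z of scraper_blue in the frame of bay_blue between -0.004 and 0.005 m and x of scraper_green in the frame of bay_green between -0.008 and 0.006 m and y of scraper_green in the frame of bay_green between -0.006 and 0.006 m and z of scraper_green in the frame of bay_green between -0.004 and 0.005 m and x of scraper_yellow in the frame of bay_yellow between -0.008 and 0.006 m and y of scraper_yellow in the frame of bay_yellow between -0.006 and 0.006 m and z of scraper_yellow in the frame of bay_yellow between -0.004 and 0.005 m and value of joint bolt above 0.02 m), for 0.2 s.
3. the bolt has been slid back to locked (value of joint bolt below 0.006 m), for 0.2 s.
At the end, for the whole second after the job is handed in: Every scraper present lies level and at rest in the bay of its own colour, its origin within 8 mm of fully home along the bay and 6 mm across it, and the bolt is within 6 mm of locked (x of scraper_red in the frame of bay_red between -0.008 and 0.006 m and y of scraper_red in the frame of bay_red between -0.006 and 0.006 m and z of scraper_red in the frame of bay_red between -0.004 and 0.005 m and angle between each of scraper_red, scraper_blue, scraper_green, scraper_yellow's own z axis and vertical below 0.12 rad and x of scraper_blue in the frame of bay_blue between -0.008 and 0.006 m and y of scraper_blue in the frame of bay_blue between -0.006 and 0.006 m and z of scraper_blue in the frame of bay_blue between -0.004 and 0.005 m and x of scraper_green in the frame of bay_green between -0.008 and 0.006 m and y of scraper_green in the frame of bay_green between -0.006 and 0.006 m and z of scraper_green in the frame of bay_green between -0.004 and 0.005 m and x of scraper_yellow in the frame of bay_yellow between -0.008 and 0.006 m and y of scraper_yellow in the frame of bay_yellow between -0.006 and 0.006 m and z of scraper_yellow in the frame of bay_yellow between -0.004 and 0.005 m and linear speed of each of scraper_red, scraper_blue, scraper_green, scraper_yellow below 0.02 m/s and value of joint bolt below 0.006 m); the robot touches nothing.
It fails at once if a bystander (can, tape or carton) was shifted more than 30 mm (distance of any of spray_can, tape_roll, carton from where it was at the start of the episode above 0.03 m).
Of scraper_red, scraper_blue, scraper_green, scraper_yellow only 3 to 4 are there at a start; the rules pass over those that are not, and their reading is None.
At some moment in a run one of scraper_red, scraper_blue, scraper_green, scraper_yellow may be knocked a few centimetres aside while the robot is not near it.
It also fails if it takes over 210 s, if anything falls off the work surface, if the arm or the gripper's body presses on something with over 40 N, if the wrist force passes 120 N, or if a joint passes its speed limit or range.

## Working session

There is one attempt and no reset: what is moved stays moved. The work goes in short steps, Python scripts to look and compute and a shell command to move; the robot and the scene stay as the last step left them, time stands still between calls to the robot, and variables do not carry over. Pictures are saved under pics/ and viewed, and the job is handed in when it is done.

```bash
ls; mkdir -p pics; python3 - <<'E'
from workcell import bot
import cv2
print(bot.read_state())
for n in ["scene","top","wrist"]:
    im,d=bot.read_camera(n)
    cv2.imwrite(f"pics/a_{n}.png",im[:,:,::-1])
    print(n,bot.get_calibration(n))
E
```

```text
pics
{'time': 0.0, 'q': array([ 1.24108050e+00,  2.64766503e-01,  1.60537166e+00,  9.43981185e-06,
        1.27367150e+00, -3.69002992e-02]), 'joint_vel': array([ 0.00193588, -0.00030564, -0.00145608, -0.00083313, -0.00095969,
       -0.0005939 ]), 'joint_torque': array([ 2.63448215e-03, -5.15125322e+01, -3.67319727e+01,  2.69426209e-04,
        1.29729763e-02, -4.24534494e-05]), 'tool_pos': array([0.19461396, 0.64561658, 0.24395424]), 'tcp_rot': array([ 0.22812751,  1.5589627 , -0.23155929]), 'wrist_force': array([-0.29562893, -0.41182961,  0.6348723 ]), 'torque': array([-0.03283766,  0.03932021, -0.01897744]), 'width': 0.9968855478337055}
scene {'fx': 355.6045317574915, 'fy': 355.6045317574915, 'cx': 253.2123980545086, 'cy': 186.4228203444269, 'dist': array([-0.08720337,  0.        ,  0.        ,  0.        ,  0.        ]), 'rvec': array([ 1.61739349,  1.56988474, -0.89412274]), 'tvec': array([-0.02809416, -0.2554084 ,  1.43864021])}
top {'fx': 443.34296539748584, 'fy': 443.34296539748584, 'cx': 255.28320748442087, 'cy': 191.58575570575735, 'dist': array([-0.03585454,  0.        ,  0.        ,  0.        ,  0.        ]), 'rvec': array([ 2.14198359, -2.18493154,  0.09898524]), 'tvec': array([0.04514948, 0.61032238, 0.9850866 ])}
wrist {'fx': 276.1257566189193, 'fy': 276.1257566189193, 'cx': 258.24941142007486, 'cy': 191.28325407287159, 'dist': array([0.00981286, 0.        , 0.        , 0.        , 0.        ]), 'rvec': array([-2.31861216, -1.72213022, -0.26045972]), 'tvec': array([-0.67527183, -0.03644065,  0.37927227])}
```

View pics/a_scene.png

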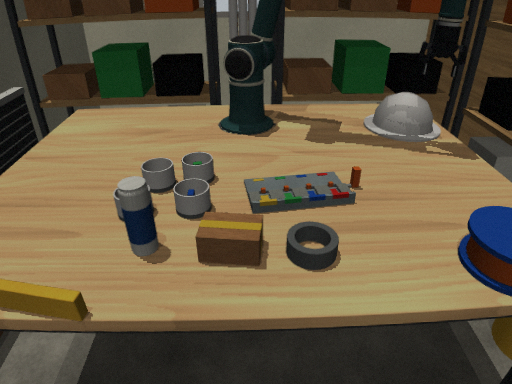

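View pics/a_top.png

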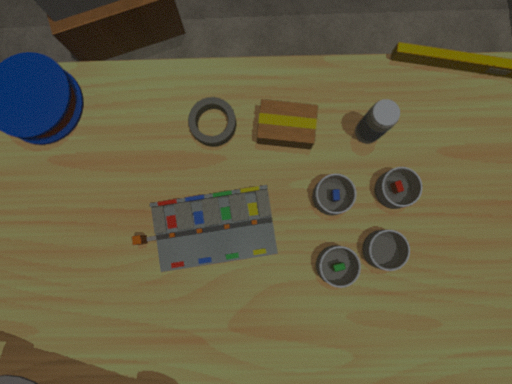

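View pics/a_wrist.png

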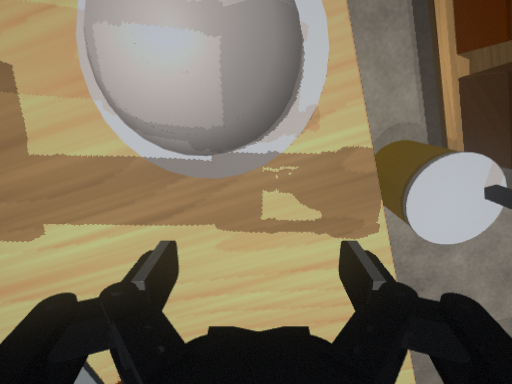

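The scene shows the robot side with three loaded pots. The top view shows blue (335,195), red (399,187) and green (339,267) in pots, with pot (386,250) empty. The holder's tabs and marks are around (213,228) and the bolt post is at (138,239).

```bash
cat > h.py <<'E'
from workcell import bot
import numpy as np, cv2
from scipy.spatial.transform import Rotation as R
def cam(n):
    c=bot.get_calibration(n); K=np.array([[c['fx'],0,c['cx']],[0,c['fy'],c['cy']],[0,0,1]])
    return K,np.array(c['dist']),np.array(c['rvec']),np.array(c['tvec'])
def rays(C,uv):
    K,D,r,t=C; Rm=cv2.Rodrigues(r)[0]
    p=cv2.undistortPoints(np.asarray(uv,float).reshape(-1,1,2),K,D).reshape(-1,2)
    d=np.c_[p,np.ones(len(p))]@Rm; return -Rm.T@t,d
def onz(C,uv,z):
    o,d=rays(C,uv); return o+d*((z-o[2])/d[:,2])[:,None]
def cloud(C,dep):
    h,w=dep.shape; uu,vv=np.meshgrid(np.arange(w),np.arange(h))
    o,d=rays(C,np.c_[uu.ravel(),vv.ravel()]); P=o+d*dep.reshape(-1,1); P[dep.ravel()==0]=np.nan
    return P.reshape(h,w,3)
def proj(C,P):
    K,D,r,t=C; return cv2.projectPoints(np.asarray(P,float).reshape(-1,1,3),r,t,K,D)[0].reshape(-1,2)
def shot(n):
    C=cam(n); im,d=bot.read_camera(n); return C,im,d
def hue(im):
    return cv2.cvtColor(im,cv2.COLOR_RGB2HSV)
def rot():
    return R.from_rotvec(bot.read_state()['tcp_rot']).as_matrix()
def down(yaw):
    # tool x down, tool y (jaw dir) at yaw in world
    x=np.array([0,0,-1.]);y=np.array([np.cos(yaw),np.sin(yaw),0]);return np.c_[x,y,np.cross(x,y)]
def move(pos,yaw):
    "print dp cm, rotation to reach TCP pos with jaw direction yaw (mod pi, nearest)"
    s=bot.read_state(); R0=R.from_rotvec(s['tcp_rot']).as_matrix()
    best=None
    for k in (0,np.pi):
        rv=R.from_matrix(R0.T@down(yaw+k)).as_rotvec()
        if best is None or np.linalg.norm(rv)<np.linalg.norm(best): best=rv
    dp=R0.T@(np.asarray(pos)-s['tool_pos'])*100
    print('dp',dp.round(2),'norm',np.linalg.norm(dp).round(2),'rot',best.round(3),'deg',np.degrees(np.linalg.norm(best)).round(1),'q6',s['q'][5].round(2))
E
python3 - <<'E'
from h import *
C,im,d=shot('top'); P=cloud(C,d); H=hue(im)
np.savez('top.npz',im=im,d=d)
Z=P[:,:,2]
print('bench z',np.nanmedian(Z[300:330,100:200]))
cols={'red':((0,6),(174,180)),'blue':((105,125),),'green':((50,75),)}
box={'red':(399,187),'blue':(335,195),'green':(339,267)}
for c,(u,v) in box.items():
    m=np.zeros(Z.shape,bool)
    for a,b in cols[c]: m|=(H[:,:,0]>=a)&(H[:,:,0]<=b)
    m&=(H[:,:,1]>120); w=np.zeros_like(m); w[v-16:v+17,u-16:u+17]=1; m&=w
    pts=P[m]; print(c,m.sum(),'z',np.nanmedian(pts[:,2]).round(4),pts.mean(0).round(4))
    q=onz(C,np.argwhere(m)[:,::-1],0.052)[:,:2]*1000
    print('  rect',cv2.minAreaRect(q.astype(np.float32)))
# pots by rim height
for (u,v) in [(335,195),(399,187),(339,267),(386,250)]:
    w=np.zeros(Z.shape,bool); w[v-26:v+27,u-26:u+27]=1
    m=w&(Z>0.058)&(Z<0.075); q=P[m][:,:2]*1000
    A=np.c_[2*q,np.ones(len(q))]; s=np.linalg.lstsq(A,(q**2).sum(1),rcond=None)[0]
    print('pot',(u,v),m.sum(),s[:2].round(1),'r',np.sqrt(s[2]+s[0]**2+s[1]**2).round(1), 'floor z',np.nanmedian(Z[v-3:v+3,u-3:u+3]).round(4))
# orange tabs
m=(H[:,:,0]>=7)&(H[:,:,0]<=14)&(H[:,:,1]>190)
w=np.zeros_like(m); w[205:255,120:285]=1
n,l,st,ce=cv2.connectedComponentsWithStats((m&w).astype(np.uint8))
for i in range(1,n):
    if st[i,4]>5: print('orange',ce[i].round(1),st[i,4],P[l==i].mean(0).round(4), 'at .022',onz(C,[ce[i]],0.022)[0].round(4),'at .061',onz(C,[ce[i]],0.061)[0].round(4))
a=im[160:300,110:430]; cv2.imwrite('pics/b.png',cv2.resize(a,None,fx=2.5,fy=2.5,interpolation=cv2.INTER_CUBIC)[:,:,::-1])
E
```

```text
bench z -0.0005527451554325769
red 79 z 0.0514 [ 0.6151 -0.291   0.0499]
  rect ((614.0072631835938, -287.1722412109375), (24.982118606567383, 23.531673431396484), 23.78887939453125)
blue 61 z 0.0513 [ 0.5987 -0.1472  0.0512]
  rect ((598.729736328125, -147.91429138183594), (13.48698616027832, 20.278762817382812), 88.82617950439453)
green 73 z 0.0508 [ 0.4388 -0.1481  0.0504]
  rect ((439.1519470214844, -147.40542602539062), (14.806485176086426, 24.704299926757812), 12.650087356567383)
pot (335, 195) 264 [ 600.4 -145.5] r 42.8 floor z 0.051
pot (399, 187) 291 [ 612.8 -291.5] r 43.0 floor z 0.0515
pot (339, 267) 269 [ 440.4 -147.9] r 42.5 floor z 0.0509
pot (386, 250) 295 [ 473.5 -256.7] r 43.1 floor z 0.0113
orange [226.3 225.7] 9 [0.5347 0.1011 0.0225] at .022 [0.5347 0.1012 0.022 ] at .061 [0.5336 0.0982 0.061 ]
orange [198.8 230.5] 12 [0.5248 0.1649 0.0203] at .022 [0.5248 0.1646 0.022 ] at .061 [0.5241 0.1592 0.061 ]
orange [171.9 234.7] 15 [0.5164 0.227  0.0216] at .022 [0.5164 0.2269 0.022 ] at .061 [0.516  0.2191 0.061 ]
orange [136.6 239.8] 51 [nan nan nan] at .022 [0.5061 0.3085 0.022 ] at .061 [0.5061 0.2976 0.061 ]
```

View pics/b.png

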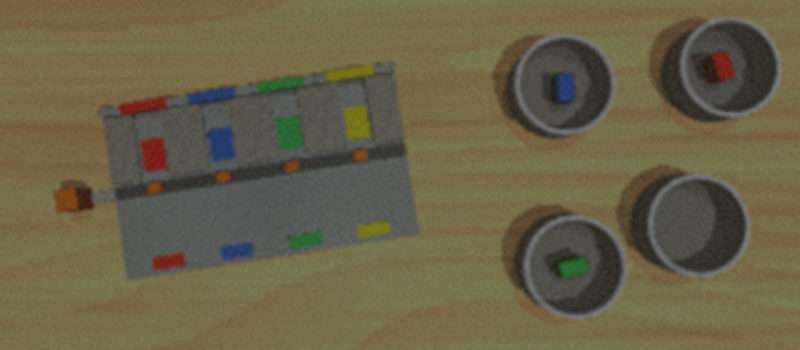

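```bash
python3 - <<'E'
from h import *
Rt=rot(); print(Rt.round(3))
move((0.46,0.22,0.244),0.1446)
move((0.505,0.299,0.14),0.1446)
C=cam('wrist'); Rm=cv2.Rodrigues(C[2])[0]; print('cam pos in tool',Rt.T@(-Rm.T@C[3]-bot.read_state()['tool_pos']),'fwd in tool',Rt.T@Rm[2],'right',Rt.T@Rm[0])
E
```

```text
[[-0.     0.289  0.957]
 [-0.001  0.957 -0.289]
 [-1.    -0.002 -0.   ]]
dp [  0.09 -33.11  37.69] norm 50.17 rot [1.133e+00 1.000e-03 1.000e-03] deg 64.9 q6 -0.04
dp [ 10.47 -24.23  39.72] norm 47.7 rot [1.133e+00 1.000e-03 1.000e-03] deg 64.9 q6 -0.04
cam pos in tool [-0.12841651  0.00085857 -0.07735014] fwd in tool [0.9550207  0.00107418 0.29653719] right [-1.25601161e-03  9.99999122e-01  4.22675659e-04]
```

```bash
python3 -m creep '[{"grip":8.5,"dp":[0,-3.4,3.8],"rotation":[0.11,0,0]},{"grip":8.5,"dp":[0,-6.8,7.6],"rotation":[0.22,0,0]},{"grip":8.5,"dp":[0,-10,11],"rotation":[0.33,0,0]},{"grip":8.5,"dp":[0,-13,14],"rotation":[0.44,0,0]},{"grip":8.5,"dp":[0,-16,17],"rotation":[0.55,0,0]}]'; python3 -c "
from h import *
move((0.53,0.17,0.244),0.1446)"
```

```text
time: 0.62
tool_pos: [0.2998, 0.4644, 0.245]
tcp_rot: [0.662, 1.467, -0.662]
wrist_force: [1.1, 0.2, -0.3]
width: 0.997
dp [ 0.1  -2.23 37.3 ] norm 37.37 rot [0.579 0.    0.   ] deg 33.2 q6 0.23
```

```bash
python3 -m creep '[{"grip":8.5,"dp":[0,-0.4,3.8],"rotation":[0.11,0,0]},{"grip":8.5,"dp":[0,-0.8,7.6],"rotation":[0.22,0,0]},{"grip":8.5,"dp":[0,-1,11.4],"rotation":[0.33,0,0]},{"grip":8.5,"dp":[0,-1.2,15],"rotation":[0.44,0,0]},{"grip":8.5,"dp":[0,-1.2,19],"rotation":[0.5,0,0]}]'; python3 -c "
from h import *
move((0.53,0.17,0.244),0.1446)"
```

```text
time: 1.03
tool_pos: [0.4171, 0.3148, 0.2453]
tcp_rot: [1.043, 1.307, -1.043]
wrist_force: [0.9, 0.6, -1.2]
width: 0.993
dp [ 0.13  7.8  16.62] norm 18.36 rot [ 0.079 -0.     0.   ] deg 4.5 q6 0.38
```

```bash
python3 -m creep '[{"grip":8.5,"dp":[0,0,0],"rotation":[0,0,0]}]'; python3 -c "
from h import *
move((0.53,0.17,0.244),0.1446)"
```

```text
time: 1.12
tool_pos: [0.4206, 0.3115, 0.2454]
tcp_rot: [1.045, 1.302, -1.045]
wrist_force: [-0.5, 0.4, 0.4]
width: 0.994
dp [ 0.2   7.58 16.19] norm 17.88 rot [ 0.076  0.003 -0.002] deg 4.3 q6 0.37
```

```bash
python3 -m creep '[{"grip":8.5,"dp":[0,1.8,3.7],"rotation":[0.076,0,0]},{"grip":8.5,"dp":[0,3.5,7.4],"rotation":[0.076,0,0]},{"grip":8.5,"dp":[0,5.3,11.2],"rotation":[0.076,0,0]},{"grip":8.5,"dp":[0,7,15],"rotation":[0.076,0,0]},{"grip":8.5,"dp":[0,7.2,15.8],"rotation":[0.076,0,0]}]';python3 -m creep '[{"grip":8.5,"dp":[0,0,0],"rotation":[0,0,0]},{"grip":8.5,"dp":[0,0,0],"rotation":[0,0,0]}]'; python3 - <<'E'
from h import *
move((0.53,0.17,0.244),0.1446)
C,im,d=shot('wrist'); np.savez('w1.npz',im=im,d=d,K=C[0],D=C[1],r=C[2],t=C[3])
cv2.imwrite('pics/c.png',im[:,:,::-1])
print(bot.read_state()['joint_vel'].round(3))
E
```

```text
time: 1.53
tool_pos: [0.5257, 0.1746, 0.2453]
tcp_rot: [1.098, 1.273, -1.099]
wrist_force: [-0.1, 0.1, -0.6]
width: 0.998
time: 1.7
tool_pos: [0.5223, 0.1788, 0.2449]
tcp_rot: [1.097, 1.278, -1.098]
wrist_force: [0.2, 0.1, -1.6]
width: 0.994
dp [0.09 0.63 0.99] norm 1.17 rot [ 0.006 -0.001  0.001] deg 0.4 q6 0.13
[ 0.023 -0.005  0.005 -0.002 -0.001 -0.004]
```

View pics/c.png

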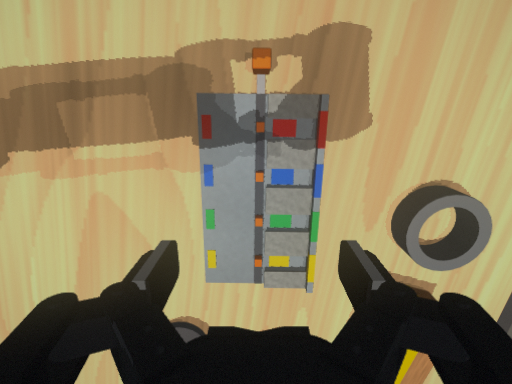

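The wrist view shows the holder with red at the top. Tabs are at (260,128), (259,177), (259,222) and (258,263), the post top is at (262,57), and the apron corners are at (197,94) and (205,282).

```bash
python3 - <<'E'
from h import *
f=np.load('w1.npz'); C=(f['K'],f['D'],f['r'],f['t']); im=f['im'];H=hue(im); P=cloud(C,f['d'])
m=(H[:,:,0]>=5)&(H[:,:,0]<=16)&(H[:,:,1]>190); w=np.zeros_like(m); w[40:275,245:275]=1
n,l,st,ce=cv2.connectedComponentsWithStats((m&w).astype(np.uint8)); T=[]
for i in range(1,n):
    if st[i,4]>15:
        print(ce[i].round(1),st[i],np.nanmean(P[l==i],0).round(4),onz(C,[ce[i]],.022)[0].round(4))
        if ce[i][1]>100:T.append(ce[i])
G=onz(C,T,.022)[:,:2]
L=np.array([[-.009,y] for y in (.096,.032,-.032,-.096)])
a=L-L.mean(0);b=G-G.mean(0); th=np.arctan2((a[:,0]*b[:,1]-a[:,1]*b[:,0]).sum(),(a*b).sum())
Rz=np.array([[np.cos(th),-np.sin(th)],[np.sin(th),np.cos(th)]]); o=G.mean(0)-Rz@L.mean(0)
print('yaw',th,'origin',o.round(4),'res',(L@Rz.T+o-G).round(4))
def h2w(x,y,z): return np.r_[Rz@[x,y]+o,z]
for p in [(-.089,.137,.01),(-.089,-.137,.01),(.071,.137,.032),(.071,-.137,.032),(-.009,.168,.061)]:
    print(p,h2w(*p).round(4),proj(C,h2w(*p)).round(1))
z=P[:,:,2]; print('apron z',np.nanmedian(z[190:200,220:240]),'bench',np.nanmedian(z[200:240,60:120]))
big=im[30:300,180:345].copy(); s=3; big=cv2.resize(big,None,fx=2,fy=2,interpolation=cv2.INTER_CUBIC)
for p in [(-.089,.137,.01),(-.089,-.137,.01),(.071,.137,.032),(.071,-.137,.032),(-.009,.168,.061)]:
    u=(proj(C,h2w(*p))[0]-[180,30])*2; cv2.circle(big,tuple(int(x) for x in u),4,(255,0,255),1)
cv2.imwrite('pics/d.png',big[:,:,::-1])
E
```

```text
[261.3  58.6] [252  49  19  20 351] [0.5057 0.3014 0.0607] [0.5052 0.3072 0.022 ]
[260.4 126.1] [257 123   6   8  18] [0.5158 0.2318 0.0218] [0.5158 0.2318 0.022 ]
[258.5 176.6] [256 173   6   8  35] [0.5231 0.1677 0.0219] [0.5231 0.1677 0.022 ]
[258.5 221.6] [256 219   6   7  36] [0.5327 0.1043 0.0214] [0.5327 0.1046 0.022 ]
[257.5 262.2] [255 259   6   7  39] [0.5408 0.0412 0.0216] [0.5408 0.0415 0.022 ]
yaw 0.13227776280085396 origin [0.537  0.1376] res [[-0.0004 -0.0003]
 [ 0.0008  0.0004]
 [-0.0003  0.0001]
 [-0.     -0.0003]]
(-0.089, 0.137, 0.01) [0.4307 0.2617 0.01  ] [[196.   90.3]]
(-0.089, -0.137, 0.01) [ 0.4669 -0.01    0.01  ] [[204.7 281. ]]
(0.071, 0.137, 0.032) [0.5893 0.2828 0.032 ] [[329.7  91.9]]
(0.071, -0.137, 0.032) [0.6255 0.0111 0.032 ] [[311.9 291.9]]
(-0.009, 0.168, 0.061) [0.5059 0.3029 0.061 ] [[261.7  57. ]]
apron z 0.009660823826802722 bench -0.0005170881758910784
```

View pics/d.png

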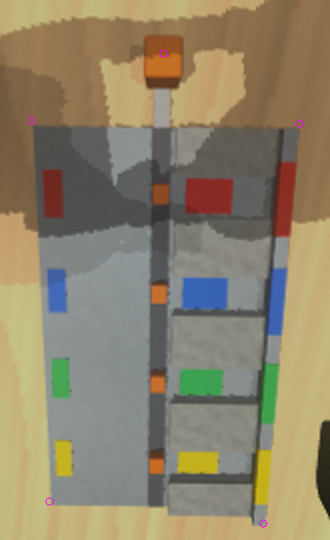

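```bash
cat > marks.py <<'E'
from h import *
def marks(C,im,boxes_floor,th,o):
    H=hue(im); Rz=np.array([[np.cos(th),-np.sin(th)],[np.sin(th),np.cos(th)]])
    out=[]
    hs={'red':[(0,4),(174,180)],'blue':[(104,125)],'green':[(50,80)],'yellow':[(23,32)]}
    ys={'red':.096,'blue':.032,'green':-.032,'yellow':-.096}
    for c in hs:
        m=np.zeros(im.shape[:2],bool)
        for a,b in hs[c]: m|=(H[:,:,0]>=a)&(H[:,:,0]<=b)
        m&=(H[:,:,1]>150)
        n,l,st,ce=cv2.connectedComponentsWithStats(m.astype(np.uint8))
        for i in range(1,n):
            if st[i,4]<25: continue
            for z in (.010,.032):
                g=onz(C,np.argwhere(l==i)[:,::-1],z)[:,:2]; q=(g-o)@Rz
                if abs(q[:,0].mean())<.1 and abs(q[:,1].mean()-ys[c])<.02:
                    print(c,z,st[i,4],'mid x %.4f y-off %.4f'%(q[:,0].mean(),q[:,1].mean()-ys[c]),'extent x %.4f..%.4f y %.4f..%.4f'%(q[:,0].min(),q[:,0].max(),q[:,1].min()-ys[c],q[:,1].max()-ys[c]))
E
python3 - <<'E'
from marks import *
f=np.load('w1.npz'); C=(f['K'],f['D'],f['r'],f['t'])
o=np.array([.537,.1376]); th=.1323
print('wrist');marks(C,f['im'],None,th,o)
f=np.load('top.npz');C=cam('top');print('top'); marks(C,f['im'],None,th,o)
E
```

```text
wrist
red 0.01 267 mid x 0.0706 y-off -0.0028 extent x 0.0655..0.0755 y -0.0260..0.0194
red 0.032 267 mid x 0.0657 y-off -0.0012 extent x 0.0609..0.0702 y -0.0230..0.0197
red 0.01 199 mid x -0.0782 y-off -0.0016 extent x -0.0837..-0.0728 y -0.0158..0.0119
red 0.032 199 mid x -0.0741 y-off -0.0001 extent x -0.0793..-0.0691 y -0.0134..0.0126
red 0.01 375 mid x 0.0219 y-off -0.0021 extent x 0.0074..0.0363 y -0.0126..0.0077
red 0.032 375 mid x 0.0199 y-off -0.0005 extent x 0.0063..0.0334 y -0.0104..0.0087
blue 0.01 145 mid x -0.0782 y-off -0.0014 extent x -0.0831..-0.0735 y -0.0151..0.0115
blue 0.032 145 mid x -0.0742 y-off 0.0040 extent x -0.0788..-0.0698 y -0.0088..0.0161
blue 0.01 192 mid x 0.0710 y-off -0.0073 extent x 0.0670..0.0751 y -0.0296..0.0141
blue 0.032 192 mid x 0.0660 y-off -0.0016 extent x 0.0622..0.0699 y -0.0225..0.0186
blue 0.01 313 mid x 0.0220 y-off -0.0020 extent x 0.0082..0.0361 y -0.0120..0.0079
blue 0.032 313 mid x 0.0200 y-off 0.0034 extent x 0.0070..0.0332 y -0.0060..0.0128
green 0.01 132 mid x 0.0712 y-off -0.0124 extent x 0.0678..0.0749 y -0.0329..0.0093
gree
[... 1919 characters left out ...]
0147..0.0014
green 0.01 25 mid x -0.0765 y-off -0.0048 extent x -0.0801..-0.0730 y -0.0175..0.0060
green 0.032 25 mid x -0.0758 y-off -0.0064 extent x -0.0794..-0.0724 y -0.0188..0.0042
yellow 0.01 77 mid x 0.0704 y-off -0.0043 extent x 0.0655..0.0755 y -0.0254..0.0170
yellow 0.032 77 mid x 0.0680 y-off -0.0045 extent x 0.0631..0.0730 y -0.0252..0.0163
yellow 0.01 107 mid x 0.0235 y-off -0.0050 extent x 0.0095..0.0376 y -0.0153..0.0051
yellow 0.032 107 mid x 0.0221 y-off -0.0052 extent x 0.0084..0.0359 y -0.0153..0.0047
yellow 0.01 52 mid x -0.0765 y-off -0.0053 extent x -0.0813..-0.0717 y -0.0192..0.0085
yellow 0.032 52 mid x -0.0758 y-off -0.0055 extent x -0.0805..-0.0711 y -0.0191..0.0081
```

```bash
python3 -c "
from h import *
move((0.5058,0.299,0.11),0.135);move((0.5058,0.299,0.050),0.135)"
```

```text
dp [ 13.51   0.24 -12.04] norm 18.1 rot [ 0.017 -0.001  0.001] deg 1.0 q6 0.13
dp [ 19.51   0.24 -12.04] norm 22.92 rot [ 0.017 -0.001  0.001] deg 1.0 q6 0.13
```

```bash
python3 -m creep '[{"grip":8.5,"dp":[0,0.1,-4],"rotation":[0.017,0,0]},{"grip":8.5,"dp":[3,0.2,-7],"rotation":[0.017,0,0]},{"grip":8.5,"dp":[6,0.2,-10],"rotation":[0.017,0,0]},{"grip":8.5,"dp":[9,0.2,-12],"rotation":[0.017,0,0]},{"grip":8.5,"dp":[11.5,0.2,-12],"rotation":[0.017,0,0]}]' 30;python3 -m creep '[{"grip":8.5,"dp":[0,0,0],"rotation":[0,0,0]},{"grip":8.5,"dp":[0,0,0],"rotation":[0,0,0]}]'; python3 - <<'E'
from h import *
C,im,d=shot('wrist'); move((0.5058,0.299,0.050),0.135)
cv2.imwrite('pics/e.png',im[:,:,::-1])
E
```

```text
time: 2.17
tool_pos: [0.5035, 0.3029, 0.1286]
tcp_rot: [1.106, 1.275, -1.105]
wrist_force: [-0.6, -0.6, -0.8]
width: 1.0
time: 2.33
tool_pos: [0.5037, 0.2985, 0.1286]
tcp_rot: [1.103, 1.273, -1.111]
wrist_force: [0.2, -0.1, 0.0]
width: 0.996
dp [ 8.08  0.03 -0.04] norm 8.08 rot [0.002 0.    0.   ] deg 0.1 q6 0.35
```

View pics/e.png

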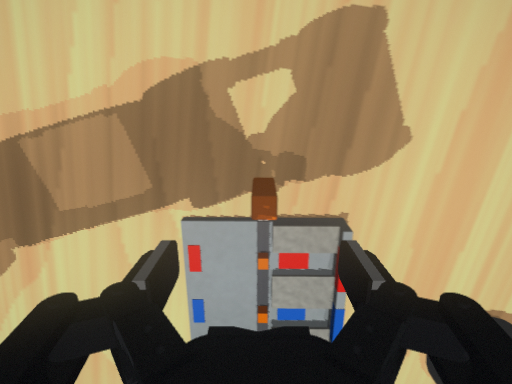

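```bash
python3 - <<'E'
from h import *
C,im,d=shot('wrist'); P=cloud(C,d); H=hue(im)
m=(H[:,:,0]>=5)&(H[:,:,0]<=16)&(H[:,:,1]>190)&(P[:,:,2]>.055)&(P[:,:,2]<.07); w=np.zeros_like(m); w[150:230,240:290]=1; m&=w
q=P[m]; print(m.sum(),np.nanmean(q,0).round(4)); 
ex=np.array([np.cos(.135),np.sin(.135)]);ey=np.array([-ex[1],ex[0]]); a=q[:,:2]@ex;b=q[:,:2]@ey
print('x',a.min(),a.max(),'y',b.min(),b.max()); c=(np.percentile(a,[1,99]).mean()*ex+np.percentile(b,[1,99]).mean()*ey);print(c.round(4))
move((*c,.05),.135)
E
```

```text
306 [0.5069 0.3036 0.0607]
x 0.5330561907143712 0.5507952760836853 y 0.2216456629286376 0.24061660921072484
[0.5062 0.3021]
dp [ 8.21 -0.04 -0.34] norm 8.22 rot [ 0.001 -0.001 -0.002] deg 0.1 q6 0.35
```

```bash
python3 -m creep '[{"grip":8.5,"dp":[3,0,0],"rotation":[0,0,0]},{"grip":6,"dp":[6,0,0],"rotation":[0,0,0]},{"grip":5,"dp":[7.9,0,-0.1],"rotation":[0,0,0]},{"grip":4,"dp":[7.9,0,-0.1],"rotation":[0,0,0]},{"grip":1.6,"dp":[7.9,0,-0.1],"rotation":[0,0,0]}]' 30; python3 -m creep '[{"grip":1.6,"dp":[0,0,0],"rotation":[0,0,0]},{"grip":1.6,"dp":[0,0,0],"rotation":[0,0,0]},{"grip":1.6,"dp":[0,0,0],"rotation":[0,0,0]},{"grip":1.6,"dp":[0,0,0],"rotation":[0,0,0]}]'
```

```text
time: 2.85
tool_pos: [0.507, 0.2985, 0.0525]
tcp_rot: [1.11, 1.269, -1.109]
wrist_force: [0.0, -0.0, 0.3]
width: 0.448
time: 3.18
tool_pos: [0.5071, 0.2992, 0.0544]
tcp_rot: [1.111, 1.27, -1.108]
wrist_force: [-4.4, -1.5, 5.5]
width: 0.226
```

```bash
python3 -m creep '[{"grip":1.6,"dp":[0,0,-0.8],"rotation":[0,0,0]},{"grip":1.6,"dp":[0,0,-1.6],"rotation":[0,0,0]},{"grip":1.6,"dp":[0,0,-2.4],"rotation":[0,0,0]},{"grip":1.6,"dp":[0,0,-3],"rotation":[0,0,0]},{"grip":1.6,"dp":[0,0,-3.3],"rotation":[0,0,0]}]';  python3 -m creep '[{"grip":1.6,"dp":[0,0,-0.1],"rotation":[0,0,0]},{"grip":1.6,"dp":[0,0,-0.1],"rotation":[0,0,0]},{"grip":1.6,"dp":[0,0,-0.1],"rotation":[0,0,0]}]'
```

```text
time: 3.6
tool_pos: [0.5029, 0.3297, 0.0544]
tcp_rot: [1.105, 1.267, -1.109]
wrist_force: [-0.6, -20.0, 10.7]
width: 0.223
time: 3.85
tool_pos: [0.5029, 0.3296, 0.0544]
tcp_rot: [1.106, 1.267, -1.11]
wrist_force: [-2.8, -13.2, 8.8]
width: 0.225
```

```bash
python3 -m creep '[{"grip":3,"dp":[0,0,0.1],"rotation":[0,0,0]},{"grip":5,"dp":[0,0,0.1],"rotation":[0,0,0]},{"grip":5,"dp":[0,0,0.1],"rotation":[0,0,0]},{"grip":5,"dp":[0,0,0.1],"rotation":[0,0,0]},{"grip":5,"dp":[-2,0,0.1],"rotation":[0,0,0]}]';  python3 -m creep '[{"grip":5,"dp":[-4,0,1],"rotation":[0,0,0]},{"grip":5,"dp":[-8,0,4],"rotation":[0,0,0]},{"grip":5,"dp":[-12,0,7],"rotation":[0,0,0]},{"grip":5,"dp":[-16,0,10],"rotation":[0,0,0]},{"grip":4,"dp":[-17,0,14],"rotation":[0,0,0]}]'; python3 -m creep '[{"grip":4,"dp":[0,0,0],"rotation":[0,0,0]},{"grip":4,"dp":[0,0,0],"rotation":[0,0,0]}]';python3 - <<'E'
from h import *
C,im,d=shot('wrist');np.savez('w2.npz',im=im,d=d,K=C[0],D=C[1],r=C[2],t=C[3])
cv2.imwrite('pics/f.png',im[:,:,::-1])
from marks import marks
marks(C,im,None,.1323,np.array([.537,.1376]))
C,im,d=shot('top');cv2.imwrite('pics/g.png',im[:,:,::-1]);np.savez('top2.npz',im=im,d=d)
E
```

```text
time: 4.27
tool_pos: [0.4994, 0.33, 0.0681]
tcp_rot: [1.104, 1.272, -1.115]
wrist_force: [-1.2, -1.1, -0.1]
width: 0.586
time: 4.68
tool_pos: [0.52, 0.2121, 0.2362]
tcp_rot: [1.113, 1.268, -1.101]
wrist_force: [0.7, -1.1, 1.2]
width: 0.477
time: 4.85
tool_pos: [0.5199, 0.2101, 0.2339]
tcp_rot: [1.115, 1.266, -1.107]
wrist_force: [-0.0, 0.1, -0.4]
width: 0.468
red 0.01 261 mid x 0.0699 y-off -0.0059 extent x 0.0648..0.0749 y -0.0285..0.0168
red 0.032 261 mid x 0.0650 y-off -0.0021 extent x 0.0602..0.0697 y -0.0233..0.0192
red 0.01 197 mid x -0.0785 y-off -0.0021 extent x -0.0840..-0.0731 y -0.0163..0.0119
red 0.032 197 mid x -0.0742 y-off 0.0014 extent x -0.0794..-0.0691 y -0.0118..0.0146
red 0.01 372 mid x 0.0213 y-off -0.0021 extent x 0.0078..0.0351 y -0.0125..0.0081
red 0.032 372 mid x 0.0194 y-off 0.0015 extent x 0.0067..0.0324 y -0.0083..0.0110
blue 0.01 146 mid x -0.0784 y-off -0.0024 extent x -0.0834..-0.0735 y -0.0159..0.0112
blue 0.032 146 mid x -0.0741 y-off 0.0052 extent x -0.0787..-0.0695 y -0.0075..0.0179
blue 0.01 182 mid x 0.0704 y-off -0.0092 extent x 0.0664..0.0743 y -0.0310..0.0122
blue 0.032 182 mid x 0.0654 y-off -0.0012 extent x 0.0617..0.0691 y -0.0217..0.0189
blue 0.01 296 mid x 0.0211 y-off -0.0024 extent x 0.0072..0.0355 y -0.0118..0.0068
blue 0.032 296 mid x 0.0192 y-off 0.0052 extent x 0.0062..0.0327 y -0.0037..0.0138
green 0.01 219 mid x 0.0215 y-off -0.0037 extent x 0.0079..0.0352 y -0.0117..0.0042
green 0.032 219 mid x 0.0196 y-off 0.0080 extent x 0.0069..0.0324 y 0.0005..0.0154
yellow 0.01 188 mid x 0.0221 y-off -0.0049 extent x 0.0086..0.0357 y -0.0128..0.0029
yellow 0.032 188 mid x 0.0201 y-off 0.0109 extent x 0.0075..0.0329 y 0.0034..0.0181
```

View pics/f.png

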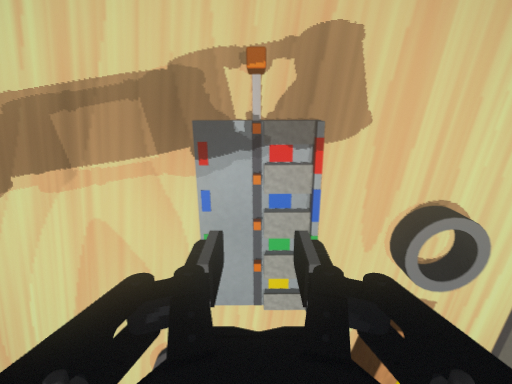

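View pics/g.png

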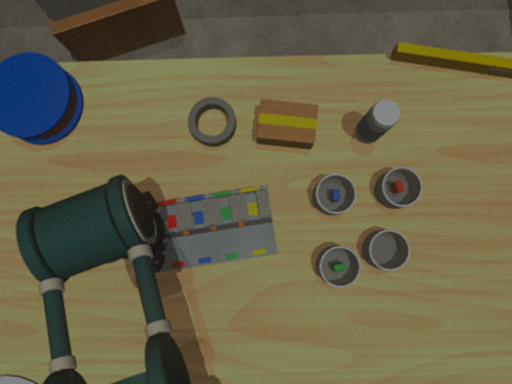

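```bash
python3 -c "
from h import *
move((0.53,-0.17,0.244),0.0)"
```

```text
dp [-1.35 -3.92 37.93] norm 38.15 rot [ 0.135 -0.     0.001] deg 7.7 q6 0.21
```

```bash
python3 -m creep '[{"grip":4,"dp":[-0.5,-0.4,3.9],"rotation":[0.03,0,0]},{"grip":4,"dp":[-1,-0.8,7.8],"rotation":[0.06,0,0]},{"grip":4,"dp":[-1.3,-1.2,11.7],"rotation":[0.08,0,0]},{"grip":4,"dp":[-1.3,-1.6,15.6],"rotation":[0.1,0,0]},{"grip":4,"dp":[-1.3,-2,19.5],"rotation":[0.135,0,0]}]'; python3 -c "
from h import *
move((0.53,-0.17,0.244),0.0)"
```

```text
time: 5.37
tool_pos: [0.5239, 0.0149, 0.2425]
tcp_rot: [1.207, 1.212, -1.21]
wrist_force: [0.7, -0.2, -0.2]
width: 0.469
dp [-0.16  0.57 18.49] norm 18.5 rot [ 0.002 -0.     0.003] deg 0.2 q6 -0.02
```

```bash
python3 -m creep '[{"grip":4,"dp":[0,0.2,3.9],"rotation":[0,0,0]},{"grip":4,"dp":[0,0.4,7.8],"rotation":[0,0,0]},{"grip":4,"dp":[0,0.5,11.7],"rotation":[0,0,0]},{"grip":4,"dp":[0,0.5,15.6],"rotation":[0,0,0]},{"grip":4,"dp":[0,0.5,18],"rotation":[0,0,0]}]';python3 -m creep '[{"grip":4,"dp":[0,0,0],"rotation":[0,0,0]},{"grip":4,"dp":[0,0,0],"rotation":[0,0,0]},{"grip":4,"dp":[0,0,0],"rotation":[0,0,0]}]'; cat > pots.py <<'E'
from h import *
hs={'red':[(0,6),(172,180)],'blue':[(104,125)],'green':[(50,80)]}
def grips(C,im,d,zr=(.046,.058)):
    P=cloud(C,d);H=hue(im); Z=P[:,:,2]
    for c in hs:
        m=np.zeros(Z.shape,bool)
        for a,b in hs[c]: m|=(H[:,:,0]>=a)&(H[:,:,0]<=b)
        m&=(H[:,:,1]>100)&(Z>zr[0])&(Z<zr[1])
        n,l,st,ce=cv2.connectedComponentsWithStats(m.astype(np.uint8))
        for i in range(1,n):
            if st[i,4]<30: continue
            uv=np.argwhere(l==i)[:,::-1]; q=onz(C,uv,np.nanmedian(Z[l==i]))[:,:2]
            (cx,cy),(w,h),a=cv2.minAreaRect((q*1000).astype(np.float32))
            if w<h: w,h,a=h,w,a+90
            ev,V=np.linalg.eigh(np.cov((q-q.mean(0)).T)); pa=np.degrees(np.arctan2(V[1,1],V[0,1]))%180
            print(c,'px',ce[i].round(0),st[i,4],'z %.4f'%np.nanmedian(Z[l==i]),'rect ctr',round(cx,1),round(cy,1),'size',round(w,1),round(h,1),'long axis deg',round(a%180,1),'pca',pa.round(1),'mean',(q.mean(0)*1000).round(1))
def pots(C,d):
    P=cloud(C,d);Z=P[:,:,2]
    for g in [(600.4,-145.5),(612.8,-291.5),(440.4,-147.9),(473.5,-256.7)]:
        r=np.hypot(P[:,:,0]*1000-g[0],P[:,:,1]*1000-g[1])
        m=(r<52)&(r>33)&(Z>.06)&(Z<.072); q=P[m][:,:2]*1000
        if m.sum()<100: continue
        s=np.linalg.lstsq(np.c_[2*q,np.ones(len(q))],(q**2).sum(1),rcond=None)[0]
        print('pot',m.sum(),s[:2].round(1),'r',np.sqrt(s[2]+s[0]**2+s[1]**2).round(1))
E
python3 - <<'E'
from pots import *
C,im,d=shot('wrist');np.savez('w3.npz',im=im,d=d,K=C[0],D=C[1],r=C[2],t=C[3])
cv2.imwrite('pics/i.png',im[:,:,::-1])
grips(C,im,d); pots(C,d)
C,im,d=shot('top');cv2.imwrite('pics/j.png',im[:,:,::-1])
E
```

```text
time: 5.78
tool_pos: [0.5292, -0.1669, 0.2421]
tcp_rot: [1.208, 1.212, -1.211]
wrist_force: [-0.2, 0.4, 0.1]
width: 0.47
time: 6.03
tool_pos: [0.5294, -0.1636, 0.2426]
tcp_rot: [1.209, 1.213, -1.21]
wrist_force: [-1.1, 0.1, -0.3]
width: 0.467
blue px [318. 159.] 285 z 0.0515 rect ctr 597.0 -144.9 size 25.2 15.3 long axis deg 0.0 pca 0.7 mean [ 597.1 -145.3]
green px [181. 159.] 272 z 0.0515 rect ctr 438.0 -146.2 size 24.8 15.1 long axis deg 103.6 pca 102.4 mean [ 437.9 -146.1]
pot 1029 [ 598.8 -142.9] r 42.5
pot 389 [ 610.9 -289.4] r 42.5
pot 1052 [ 439.8 -145.7] r 42.5
pot 685 [ 473.  -254.6] r 42.6
```

View pics/i.png

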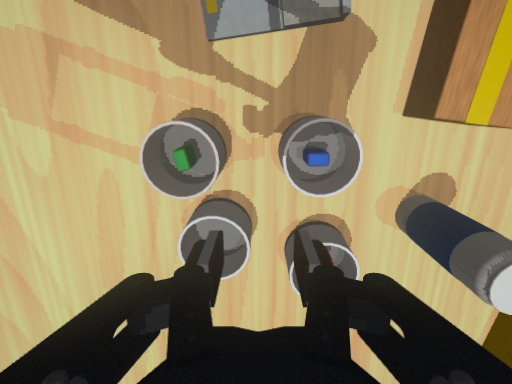

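The wrist view shows green (181,159) and blue (318,159) in the near pots; the red pot is partly hidden by a finger at about (325,258).

```bash
python3 -m creep '[{"grip":3.8,"dp":[0,1.4,-0.4],"rotation":[0.12,0,0]},{"grip":3.8,"dp":[0,2.8,-0.8],"rotation":[0.24,0,0]},{"grip":3.8,"dp":[0,4,-1.2],"rotation":[0.36,0,0]},{"grip":3.8,"dp":[0,5.4,-1.6],"rotation":[0.48,0,0]},{"grip":3.8,"dp":[0,6.8,-1.7],"rotation":[0.6,0,0]}]'; python3 -m creep '[{"grip":3.8,"dp":[0,0,0],"rotation":[0.12,0,0]},{"grip":3.8,"dp":[0,0,0],"rotation":[0.24,0,0]},{"grip":3.8,"dp":[0,0,0],"rotation":[0.36,0,0]},{"grip":3.8,"dp":[0,0,0],"rotation":[0.48,0,0]},{"grip":3.8,"dp":[0,0,0],"rotation":[0.6,0,0]}]'; python3 -m creep '[{"grip":3.8,"dp":[0,0,0],"rotation":[0.12,0,0]},{"grip":3.8,"dp":[0,0,0],"rotation":[0.24,0,0]},{"grip":3.8,"dp":[0,0,0],"rotation":[0.36,0,0]},{"grip":3.8,"dp":[0,0,0],"rotation":[0.37,0,0]},{"grip":3.8,"dp":[0,0,0],"rotation":[0.37,0,0]}]'; python3 -c "
from h import *
print(np.degrees(np.arctan2(rot()[1,1],rot()[0,1])))
move((0.5977,-0.1462,0.14),-np.pi/2)"
```

```text
time: 6.55
tool_pos: [0.5984, -0.1456, 0.2441]
tcp_rot: [1.638, 0.861, -1.638]
wrist_force: [0.8, -0.4, 1.1]
width: 0.441
time: 6.97
tool_pos: [0.5979, -0.1461, 0.244]
tcp_rot: [2.021, 0.376, -2.021]
wrist_force: [0.5, 0.8, 0.3]
width: 0.447
time: 7.38
tool_pos: [0.5978, -0.1467, 0.2441]
tcp_rot: [2.219, 0.006, -2.219]
wrist_force: [-0.6, 1.0, -0.7]
width: 0.444
-89.69279379863353
dp [ 1.041e+01 -4.000e-02  1.000e-02] norm 10.41 rot [0.005 0.    0.   ] deg 0.3 q6 1.28
```

```bash
python3 - <<'E'
from pots import *
C,im,d=shot('wrist')
cv2.imwrite('pics/k.png',im[:,:,::-1])
grips(C,im,d); pots(C,d)
E
```

```text
red px [380. 157.] 297 z 0.0513 rect ctr 614.8 -287.3 size 26.4 16.9 long axis deg 15.9 pca 17.2 mean [ 614.8 -287.9]
blue px [259. 170.] 263 z 0.0516 rect ctr 599.1 -145.8 size 24.3 14.4 long axis deg 0.3 pca 0.9 mean [ 599.  -145.8]
green px [259. 285.] 209 z 0.0514 rect ctr 439.7 -147.1 size 25.8 18.5 long axis deg 103.6 pca 105.0 mean [ 439.4 -147.3]
pot 941 [ 599.5 -143.3] r 42.5
pot 1138 [ 611.4 -289.6] r 42.5
pot 808 [ 440.  -146.2] r 42.6
pot 346 [ 474.6 -255.4] r 41.4
```

View pics/k.png

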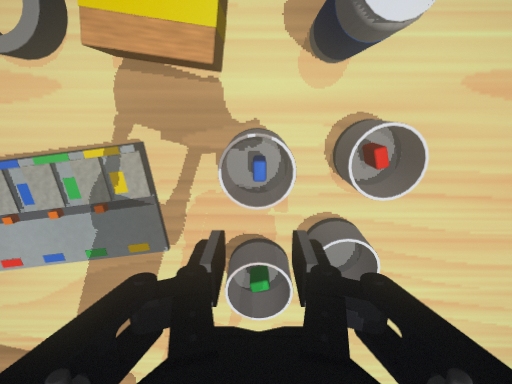

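```bash
python3 -m creep '[{"grip":3.8,"dp":[4,-0.1,0],"rotation":[0,0,0]},{"grip":3.8,"dp":[8,-0.1,0],"rotation":[0,0,0]},{"grip":3.8,"dp":[12,-0.1,0],"rotation":[0,0,0]},{"grip":3.8,"dp":[15,-0.1,0],"rotation":[0,0,0]},{"grip":3.8,"dp":[18,-0.1,0],"rotation":[0,0,0]}]' 40; python3 -m creep '[{"grip":3.8,"dp":[1.3,0,0],"rotation":[0,0,0]},{"grip":3.8,"dp":[2.4,0,0],"rotation":[0,0,0]},{"grip":3.8,"dp":[2.4,0,0],"rotation":[0,0,0]}]'; python3 - <<'E'
from pots import *
move((.5985,-.1455,.040),-np.pi/2)
C,im,d=shot('wrist')
cv2.imwrite('pics/l.png',im[:,:,::-1])
E
```

```text
time: 7.85
tool_pos: [0.5969, -0.1463, 0.0621]
tcp_rot: [2.218, 0.005, -2.221]
wrist_force: [0.6, -0.4, 0.5]
width: 0.445
time: 8.1
tool_pos: [0.5972, -0.1467, 0.0392]
tcp_rot: [2.218, 0.003, -2.223]
wrist_force: [-0.1, -0.4, 0.7]
width: 0.443
dp [-0.08 -0.12 -0.13] norm 0.19 rot [0.002 0.002 0.001] deg 0.2 q6 1.29
```

View pics/l.png

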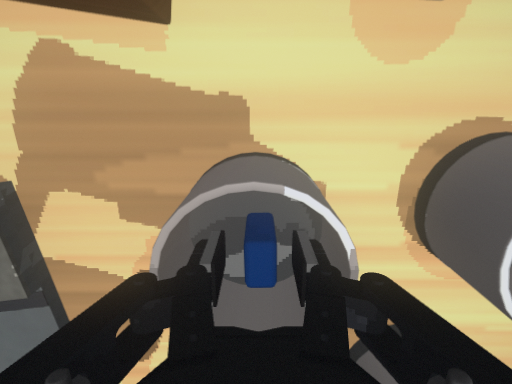

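Blue grip (260,250) is centred between the pads (222 and 294), clear of the walls. Closing.

```bash
python3 -m creep '[{"grip":1.2,"dp":[0.1,-0.1,0],"rotation":[0,0,0]},{"grip":1.2,"dp":[0.1,-0.1,0],"rotation":[0,0,0]},{"grip":1.2,"dp":[0.1,-0.1,0],"rotation":[0,0,0]},{"grip":1.2,"dp":[0.1,-0.1,0],"rotation":[0,0,0]}]' 40;  python3 -m creep '[{"grip":1.2,"dp":[0,0,0],"rotation":[0,0,0]},{"grip":1.2,"dp":[-2,0,0],"rotation":[0,0,0]},{"grip":1.2,"dp":[-6,0,0],"rotation":[0,0,0]},{"grip":1.2,"dp":[-9,0,0],"rotation":[0,0,0]},{"grip":1.2,"dp":[-12,0,0],"rotation":[0,0,0]}]'
python3 - <<'E'
from pots import *
C,im,d=shot('wrist')
cv2.imwrite('pics/m.png',im[:,:,::-1])
s=bot.read_state(); 
o=np.array([.5372,.1358]);th=.135;ex=np.array([np.cos(th),np.sin(th)]);ey=np.array([-ex[1],ex[0]])
g=lambda x,y:o+x*ex+y*ey
print(g(-.052,.032), g(.031,.032))
move((*g(-.052,.032),.15),th-np.pi/2)
E
```

```text
time: 8.48
tool_pos: [0.5992, -0.1464, 0.0409]
tcp_rot: [2.224, 0.0, -2.217]
wrist_force: [-0.4, 1.0, 2.4]
width: 0.18
time: 8.9
tool_pos: [0.5972, -0.146, 0.1602]
tcp_rot: [2.22, 0.001, -2.222]
wrist_force: [0.3, -0.3, -2.3]
width: 0.179
[0.48136624 0.16051015] [0.56361105 0.17168114]
dp [  1.58 -30.78  11.96] norm 33.06 rot [-0.134 -0.009 -0.003] deg 7.7 q6 1.29
```

View pics/m.png

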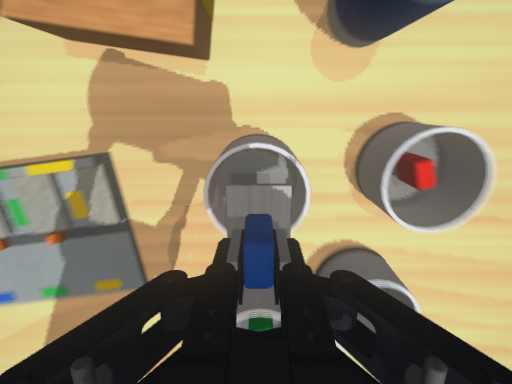

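```bash
python3 -m creep '[{"grip":1.2,"dp":[0,-3.7,1.4],"rotation":[-0.04,0,0]},{"grip":1.2,"dp":[0,-7.4,2.8],"rotation":[-0.08,0,0]},{"grip":1.2,"dp":[0,-11,4.2],"rotation":[-0.134,0,0]},{"grip":1.2,"dp":[0,-14.7,5.6],"rotation":[-0.134,0,0]},{"grip":1.2,"dp":[0,-18,7],"rotation":[-0.134,0,0]}]'; cat > g.py <<'E'
from h import *
o=np.array([.5372,.1358]);th=.135;ex=np.array([np.cos(th),np.sin(th)]);ey=np.array([-ex[1],ex[0]])
Y={'red':.096,'blue':.032,'green':-.032}
g=lambda x,y:o+x*ex+y*ey
def bay(c,x,z): 
    s=bot.read_state(); p=s['tool_pos'][:2]-o; R0=rot()
    print('tcp in holder x %.4f y-off %.4f z %.4f'%(p@ex,p@ey-Y[c],s['tool_pos'][2]),'yaw err deg',np.degrees(np.arctan2(R0[1,1],R0[0,1])-(th-np.pi/2)).round(2),'F',s['wrist_force'].round(1),'w',round(s['width']*85.4,1),'t',s['time'])
    move((*g(x,Y[c]),z),th-np.pi/2)
E
python3 -c "
from g import *
bay('blue',-.052,.15)"
```

```text
time: 9.37
tool_pos: [0.5259, 0.0354, 0.1586]
tcp_rot: [2.151, 0.145, -2.153]
wrist_force: [0.6, 0.9, -1.2]
width: 0.176
tcp in holder x -0.0247 y-off -0.1300 z 0.1586 yaw err deg -0.03 F [ 0.6  0.9 -1.2] w 15.0 t 9.3667
dp [  0.87 -12.99   2.74] norm 13.31 rot [-0.001  0.001  0.   ] deg 0.1 q6 1.46
```

```bash
python3 -m creep '[{"grip":1.2,"dp":[0,-3.6,0.8],"rotation":[0,0,0]},{"grip":1.2,"dp":[0,-7.2,1.5],"rotation":[0,0,0]},{"grip":1.2,"dp":[0,-10,2.3],"rotation":[0,0,0]},{"grip":1.2,"dp":[2,-12.7,2.7],"rotation":[0,0,0]},{"grip":1.2,"dp":[5,-12.7,2.7],"rotation":[0,0,0]}]';  python3 -m creep '[{"grip":1.2,"dp":[2,0,0],"rotation":[0,0,0]},{"grip":1.2,"dp":[3.5,0,0],"rotation":[0,0,0]},{"grip":1.2,"dp":[3.5,0,0],"rotation":[0,0,0]}]'
python3 - <<'E'
from g import *
bay('blue',-.052,.046)
C,im,d=shot('wrist')
cv2.imwrite('pics/n.png',im[:,:,::-1])
E
```

```text
time: 9.78
tool_pos: [0.485, 0.1607, 0.1119]
tcp_rot: [2.159, 0.153, -2.144]
wrist_force: [0.7, -0.5, -1.0]
width: 0.178
time: 10.03
tool_pos: [0.4797, 0.1553, 0.0701]
tcp_rot: [2.141, 0.144, -2.159]
wrist_force: [-1.2, -0.5, -1.5]
width: 0.181
tcp in holder x -0.0543 y-off -0.0049 z 0.0701 yaw err deg 0.04 F [-1.2 -0.5 -1.5] w 15.4 t 10.0333
dp [ 2.4  -0.5  -0.25] norm 2.47 rot [ 0.001  0.008 -0.001] deg 0.5 q6 1.7
```

View pics/n.png

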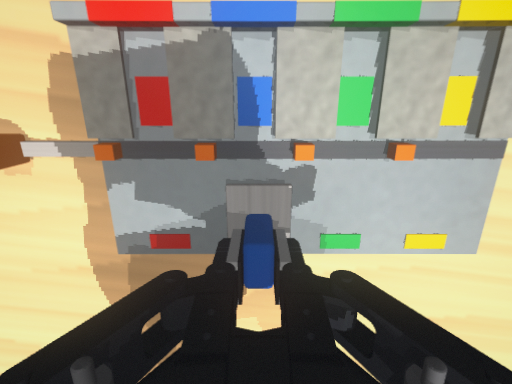

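```bash
python3 -m creep '[{"grip":1.2,"dp":[0.8,-0.3,-0.1],"rotation":[0,0,0]},{"grip":1.2,"dp":[1.8,-0.5,-0.2],"rotation":[0,0,0]},{"grip":1.2,"dp":[2,-0.5,-0.2],"rotation":[0,0,0]},{"grip":1.2,"dp":[2.0,-0.5,-0.2],"rotation":[0,0,0]}]'
cat >> g.py <<'E'
def look(c,name):
    "plate front edge & bay mark in holder frame, from wrist view"
    C,im,d=shot('wrist'); cv2.imwrite(f'pics/{name}.png',im[:,:,::-1]); P=cloud(C,d); Z=P[:,:,2]
    q=P[:,:,:2]-o; X=q@ex; Yy=q@ey-Y[c]
    return C,im,P,X,Yy,Z
def lips(c,name):
    C,im,P,X,Yy,Z=look(c,name)
    # lip gap: lips top z~.021 between x .01...05
    m=(X>.012)&(X<.05)&(abs(Yy)<.032)
    for s in (1,-1):
        e=[]
        for xb in np.arange(.012,.05,.004):
            k=m&(X>=xb)&(X<xb+.004)&(Z>.0165)&(Z<.027)&(s*Yy>0)
            if k.sum()>5: e.append(s*np.percentile(s*Yy[k],2))
        if e: print('lip edge side',s,np.median(e).round(4),len(e))
    zp=np.nanmedian(Z[(X>-.075)&(X<-.025)&(abs(Yy)<.015)&(Z<.03)]) if 1 else 0
    # plate: points above apron
    k=(X>-.06)&(X<-.015)&(abs(Yy)<.03)&(Z>.0135)&(Z<.023)
    if k.sum()>20: print('plate n',k.sum(),'z',np.nanmedian(Z[k]).round(4),'y',np.percentile(Yy[k],[2,98]).round(4),'xmax',np.percentile(X[k],99).round(4))
    k=(abs(X-.02)<.02)&(abs(Yy)<.012); print('bay floor z',np.nanmedian(Z[k]).round(4))
E
python3 -c "
from g import *
bay('blue',-.052,.046); lips('blue','p')"
```

```text
time: 10.42
tool_pos: [0.4848, 0.1612, 0.0538]
tcp_rot: [2.15, 0.145, -2.152]
wrist_force: [-1.1, 0.2, -1.2]
width: 0.18
tcp in holder x -0.0485 y-off 0.0002 z 0.0538 yaw err deg -0.01 F [-1.1  0.2 -1.2] w 15.4 t 10.4167
dp [0.78 0.02 0.35] norm 0.85 rot [-0.     0.001 -0.   ] deg 0.1 q6 1.71
lip edge side 1 0.0123 10
lip edge side -1 -0.0139 10
plate n 277 z 0.0227 y [-0.0181  0.0215] xmax -0.019
bay floor z 0.0103
```

View pics/p.png

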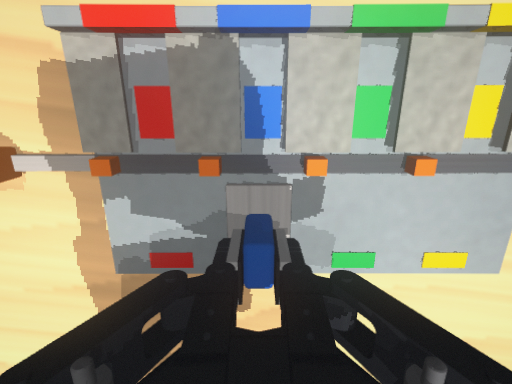

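```bash
python3 -m creep '[{"grip":1.2,"dp":[0.3,0.1,0.1],"rotation":[0,0,0]},{"grip":1.2,"dp":[0.6,0.2,0.2],"rotation":[0,0,0]},{"grip":1.2,"dp":[0.6,0.2,0.2],"rotation":[0,0,0]},{"grip":1.2,"dp":[0.6,0.2,0.2],"rotation":[0,0,0]}]'
python3 -c "
from g import *
bay('blue',-.052,.046); lips('blue','q')"
```

```text
time: 10.8
tool_pos: [0.4831, 0.1588, 0.0481]
tcp_rot: [2.151, 0.145, -2.152]
wrist_force: [0.8, 1.2, -1.1]
width: 0.177
tcp in holder x -0.0505 y-off -0.0019 z 0.0481 yaw err deg -0.03 F [ 0.8  1.2 -1.1] w 15.1 t 10.8
dp [ 0.21 -0.19  0.15] norm 0.32 rot [-0.  0. -0.] deg 0.0 q6 1.7
lip edge side 1 0.0123 10
lip edge side -1 -0.0139 10
plate n 2649 z 0.0182 y [-0.0197  0.0188] xmax -0.021
bay floor z 0.0103
```

```bash
python3 -m creep '[{"grip":1.2,"dp":[0.17,0,0],"rotation":[0,0,0]},{"grip":1.2,"dp":[0.17,0,-0.8],"rotation":[0,0,0]},{"grip":1.2,"dp":[0.17,0,-1.6],"rotation":[0,0,0]},{"grip":1.2,"dp":[0.17,0,-2.4],"rotation":[0,0,0]},{"grip":1.2,"dp":[0.17,0,-3.2],"rotation":[0,0,0]}]'
python3 -c "
from g import *
bay('blue',.032,.0465); look('blue','r')"
```

```text
time: 11.27
tool_pos: [0.5166, 0.1636, 0.0468]
tcp_rot: [2.153, 0.145, -2.151]
wrist_force: [-0.1, 1.1, -1.5]
width: 0.177
tcp in holder x -0.0167 y-off -0.0017 z 0.0468 yaw err deg -0.01 F [-0.1  1.1 -1.5] w 15.1 t 11.2667
dp [ 0.03 -0.17 -4.87] norm 4.87 rot [-0.    -0.001  0.   ] deg 0.1 q6 1.7
```

View pics/r.png

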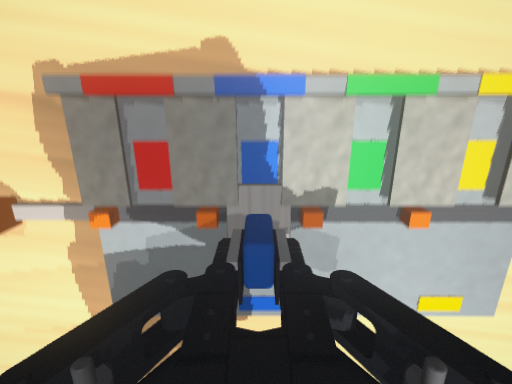

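The plate's front edge (row 185, columns 237-282) is under the lips and centred, with no force. Continue home.

```bash
python3 -m creep '[{"grip":1.2,"dp":[0,0,-1],"rotation":[0,0,0]},{"grip":1.2,"dp":[0,0,-2],"rotation":[0,0,0]},{"grip":1.2,"dp":[0,0,-3],"rotation":[0,0,0]},{"grip":1.2,"dp":[0,0,-4],"rotation":[0,0,0]},{"grip":1.2,"dp":[0,0,-4.6],"rotation":[0,0,0]}]'
python3 -c "
from g import *
bay('blue',.032,.0465)"
python3 -m creep '[{"grip":1.2,"dp":[0,0,-0.2],"rotation":[0,0,0]},{"grip":1.2,"dp":[0,0,-0.3],"rotation":[0,0,0]},{"grip":1.2,"dp":[0,0,-0.3],"rotation":[0,0,0]}]'
python3 -c "
from g import *
bay('blue',.032,.0465)"
```

```text
time: 11.73
tool_pos: [0.5626, 0.1698, 0.0468]
tcp_rot: [2.153, 0.145, -2.15]
wrist_force: [0.9, 0.5, -0.4]
width: 0.177
tcp in holder x 0.0297 y-off -0.0017 z 0.0468 yaw err deg -0.02 F [ 0.9  0.5 -0.4] w 15.1 t 11.7333
dp [ 0.03 -0.17 -0.23] norm 0.29 rot [-0.    -0.001  0.   ] deg 0.1 q6 1.69
time: 11.98
tool_pos: [0.5635, 0.1699, 0.0464]
tcp_rot: [2.151, 0.145, -2.152]
wrist_force: [-0.3, -0.3, -1.1]
width: 0.18
tcp in holder x 0.0307 y-off -0.0018 z 0.0464 yaw err deg -0.02 F [-0.3 -0.3 -1.1] w 15.4 t 11.9833
dp [-0.01 -0.18 -0.13] norm 0.22 rot [-0.     0.001 -0.   ] deg 0.0 q6 1.69
```

```bash
python3 -m creep '[{"grip":1.2,"dp":[0,0,-0.1],"rotation":[0,0,0]},{"grip":1.2,"dp":[0,0,-0.2],"rotation":[0,0,0]},{"grip":1.2,"dp":[0,0,-0.3],"rotation":[0,0,0]},{"grip":1.2,"dp":[0,0,-0.3],"rotation":[0,0,0]}]'
python3 -c "
from g import *
bay('blue',.032,.0465);look('blue','s')"
```

```text
time: 12.32
tool_pos: [0.5655, 0.1702, 0.0464]
tcp_rot: [2.149, 0.145, -2.154]
wrist_force: [-3.1, 0.1, 1.6]
width: 0.175
tcp in holder x 0.0327 y-off -0.0018 z 0.0464 yaw err deg -0.01 F [-3.1  0.1  1.6] w 14.9 t 12.3167
dp [-0.01 -0.18  0.07] norm 0.19 rot [-0.     0.002 -0.   ] deg 0.1 q6 1.69
```

View pics/s.png

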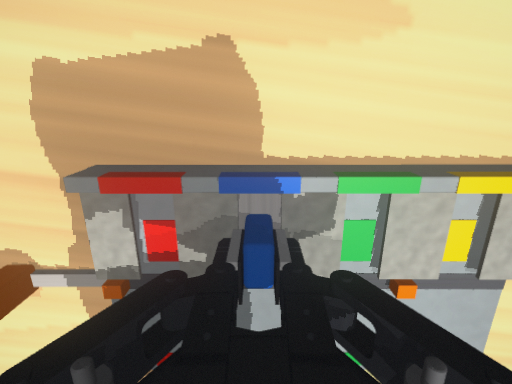

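```bash
python3 -m creep '[{"grip":1.2,"dp":[0.1,0,-0.1],"rotation":[0,0,0]},{"grip":3,"dp":[0.1,0,-0.1],"rotation":[0,0,0]},{"grip":3,"dp":[0.1,0,0],"rotation":[0,0,0]},{"grip":3,"dp":[0.1,0,0],"rotation":[0,0,0]}]'
python3 -m creep '[{"grip":3,"dp":[-0.5,0,0],"rotation":[0,0,0]},{"grip":3,"dp":[-2,0,0],"rotation":[0,0,0]},{"grip":3,"dp":[-5,0,0],"rotation":[0,0,0]},{"grip":3,"dp":[-9,0,0],"rotation":[0,0,0]},{"grip":3.8,"dp":[-13,0,0],"rotation":[0,0,0]}]'
python3 -c "
from g import *
from pots import grips
C,im,P,X,Yy,Z=look('blue','t')
grips(C,im,bot.read_camera('wrist')[1],(.05,.062))
print('home blue at',g(.032,.032))
move((.600,-.275,.18),np.radians(-73))"
```

```text
time: 12.7
tool_pos: [0.5675, 0.1705, 0.046]
tcp_rot: [2.154, 0.146, -2.15]
wrist_force: [-0.1, -0.1, 0.2]
width: 0.352
time: 13.12
tool_pos: [0.5658, 0.1701, 0.1763]
tcp_rot: [2.149, 0.145, -2.153]
wrist_force: [1.0, 0.3, -0.2]
width: 0.44
home blue at [0.56460195 0.17181573]
dp [ 0.38 44.65  3.29] norm 44.77 rot [-0.162 -0.017  0.001] deg 9.3 q6 1.69
```

View pics/t.png

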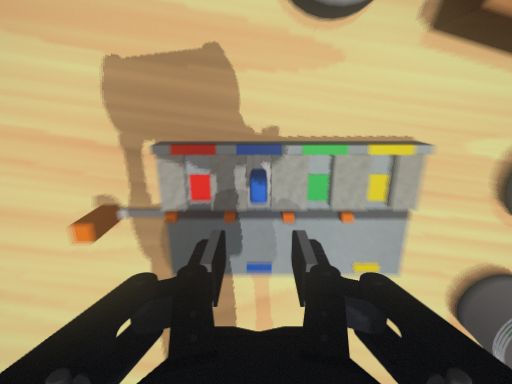

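```bash
python3 - <<'E'
from h import *
f=np.load('top.npz'); C=cam('top'); P=cloud(C,f['d']); Z=P[:,:,2]
m=(Z>.15)&(Z<.19)&(P[:,:,0]>.6)&(P[:,:,1]<-.1)&(P[:,:,1]>-.4); q=P[m]; print(m.sum(),q.min(0).round(3),q.max(0).round(3),q.mean(0).round(3))
E
```

```text
695 [ 0.724 -0.263  0.15 ] [ 0.78  -0.205  0.174] [ 0.75  -0.232  0.167]
```

```bash
python3 -c "
from h import *
move((.4393,-.1465,.18),np.radians(13.6))"
```

```text
dp [ 0.17 29.75 17.49] norm 34.51 rot [ 1.468 -0.012  0.014] deg 84.1 q6 1.69
```

```bash
python3 -m creep '[{"grip":3.8,"dp":[0,3.4,2],"rotation":[-0.12,0,0]},{"grip":3.8,"dp":[0,6.8,4],"rotation":[-0.24,0,0]},{"grip":3.8,"dp":[0,10.2,6],"rotation":[-0.36,0,0]},{"grip":3.8,"dp":[0,13.6,8],"rotation":[-0.48,0,0]},{"grip":3.8,"dp":[0,17,10],"rotation":[-0.6,0,0]}]'; python3 -c "
from h import *
R0=rot();print(np.degrees(np.arctan2(R0[1,1],R0[0,1])))
move((.4393,-.1465,.18),np.radians(13.6))"
```

```text
time: 13.63
tool_pos: [0.4913, -0.0095, 0.1759]
tcp_rot: [1.797, 0.685, -1.795]
wrist_force: [1.2, -0.8, 0.2]
width: 0.448
-48.20104934994838
dp [-0.41  6.74 13.01] norm 14.66 rot [-1.079e+00 -0.000e+00 -1.000e-03] deg 61.8 q6 0.77
```

```bash
python3 -m creep '[{"grip":3.8,"dp":[0,1.7,3.2],"rotation":[-0.12,0,0]},{"grip":3.8,"dp":[0,3.4,6.5],"rotation":[-0.24,0,0]},{"grip":3.8,"dp":[-1,5,9.7],"rotation":[-0.36,0,0]},{"grip":3.8,"dp":[-1,6.6,12.8],"rotation":[-0.48,0,0]},{"grip":3.8,"dp":[-1,6.7,13],"rotation":[-0.6,0,0]}]'; python3 -m creep '[{"grip":3.8,"dp":[0,0,0],"rotation":[-0.12,0,0]},{"grip":3.8,"dp":[0,0,0],"rotation":[-0.24,0,0]},{"grip":3.8,"dp":[0,0,0],"rotation":[-0.36,0,0]},{"grip":3.8,"dp":[0,0,0],"rotation":[-0.48,0,0]},{"grip":3.8,"dp":[0,0,0],"rotation":[-0.48,0,0]}]'; python3 - <<'E'
from pots import *
R0=rot();print(np.degrees(np.arctan2(R0[1,1],R0[0,1])))
C,im,d=shot('wrist'); cv2.imwrite('pics/u.png',im[:,:,::-1])
grips(C,im,d); pots(C,d)
move((.4393,-.1465,.04),np.radians(13.6))
E
```

```text
time: 14.05
tool_pos: [0.4379, -0.1484, 0.1867]
tcp_rot: [1.408, 1.062, -1.409]
wrist_force: [-0.2, 0.7, -1.1]
width: 0.447
time: 14.47
tool_pos: [0.4391, -0.1447, 0.1859]
tcp_rot: [1.057, 1.298, -1.057]
wrist_force: [0.1, -0.2, -0.1]
width: 0.443
11.706884166853051
blue px [494. 304.] 466 z 0.0520 rect ctr 727.6 -231.1 size 56.7 24.7 long axis deg 86.8 pca 80.8 mean [ 726.6 -226.3]
green px [256. 188.] 366 z 0.0515 rect ctr 436.7 -146.1 size 24.9 15.0 long axis deg 101.7 pca 103.1 mean [ 436.4 -146. ]
pot 1655 [ 598.  -142.7] r 42.6
pot 203 [ 611.7 -289.7] r 42.7
pot 1419 [ 438.8 -145.5] r 42.5
pot 997 [ 472.1 -254.4] r 42.5
dp [14.58 -0.02  0.19] norm 14.58 rot [-0.038  0.001 -0.001] deg 2.2 q6 -0.57
```

View pics/u.png

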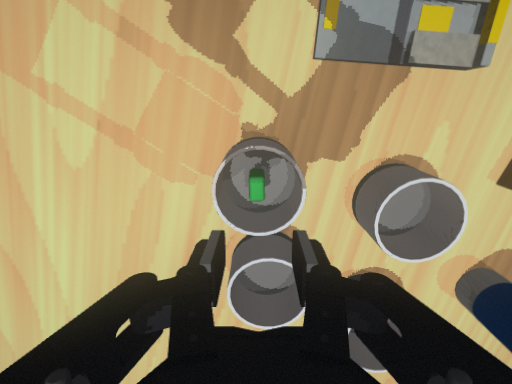

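```bash
python3 -m creep '[{"grip":3.8,"dp":[4,0,0.1],"rotation":[-0.015,0,0]},{"grip":3.8,"dp":[7,-0.1,0.1],"rotation":[-0.015,0,0]},{"grip":3.8,"dp":[10,-0.1,0.1],"rotation":[-0.015,0,0]},{"grip":3.8,"dp":[13,-0.1,0.1],"rotation":[-0.015,0,0]},{"grip":3.8,"dp":[14.5,-0.1,0.1],"rotation":[-0.015,0,0]}]'; python3 -m creep '[{"grip":3.8,"dp":[0,0,0],"rotation":[0,0,0]},{"grip":3.8,"dp":[0,0,0],"rotation":[0,0,0]}]';  python3 - <<'E'
from pots import *
C,im,d=shot('wrist'); cv2.imwrite('pics/v.png',im[:,:,::-1])
move((.438,-.1465,.04),np.radians(12.5))
E
```

```text
time: 14.93
tool_pos: [0.4357, -0.1447, 0.0376]
tcp_rot: [1.05, 1.307, -1.053]
wrist_force: [-6.6, 4.7, 98.7]
width: 0.446
time: 15.1
tool_pos: [0.4381, -0.1455, 0.04]
tcp_rot: [1.05, 1.303, -1.051]
wrist_force: [-0.0, 0.5, 0.0]
width: 0.446
dp [ 0.04 -0.04  0.09] norm 0.1 rot [-0.004 -0.     0.   ] deg 0.2 q6 -0.59
```

View pics/v.png

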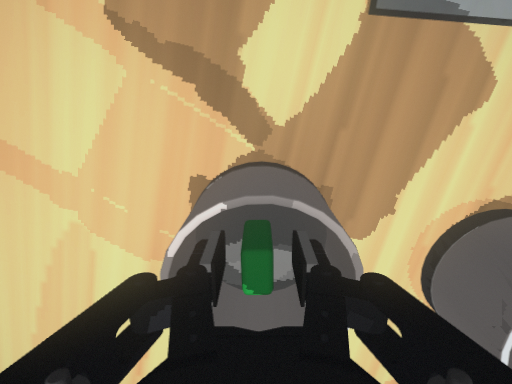

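```bash
python3 -m creep '[{"grip":1.2,"dp":[0,0,0],"rotation":[0,0,0]},{"grip":1.2,"dp":[0,0,0],"rotation":[0,0,0]},{"grip":1.2,"dp":[0,0,0],"rotation":[0,0,0]},{"grip":1.2,"dp":[0,0,0],"rotation":[0,0,0]},{"grip":1.2,"dp":[0,0,0],"rotation":[0,0,0]}]' 40;  python3 -m creep '[{"grip":1.2,"dp":[-1,0,0],"rotation":[0,0,0]},{"grip":1.2,"dp":[-3,0,0],"rotation":[0,0,0]},{"grip":1.2,"dp":[-6,0,0],"rotation":[0,0,0]},{"grip":1.2,"dp":[-9,0,0],"rotation":[0,0,0]},{"grip":1.2,"dp":[-11,0,0],"rotation":[0,0,0]}]'
python3 - <<'E'
from g import *
look('green','x'); bay('green',-.06,.15)
E
```

```text
time: 15.57
tool_pos: [0.4383, -0.1457, 0.0409]
tcp_rot: [1.048, 1.303, -1.048]
wrist_force: [-0.4, 0.0, 2.1]
width: 0.182
time: 15.98
tool_pos: [0.4389, -0.1459, 0.1538]
tcp_rot: [1.049, 1.301, -1.047]
wrist_force: [1.7, -0.7, -0.3]
width: 0.176
tcp in holder x -0.1330 y-off -0.2352 z 0.1576 yaw err deg 94.68 F [ 1.1 -0.2  2.9] w 15.1 t 16.0333
dp [  0.71   9.19 -22.85] norm 24.64 rot [-1.489  0.01  -0.002] deg 85.3 q6 -0.59
```

View pics/x.png

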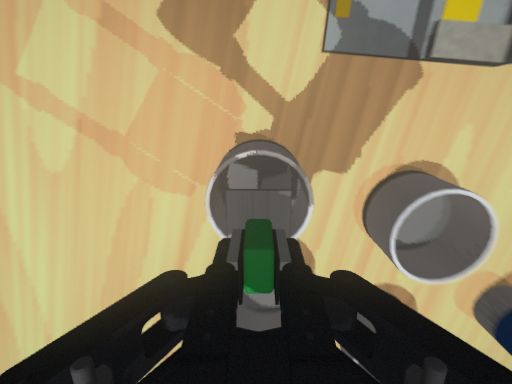

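```bash
python3 -m creep '[{"grip":1.2,"dp":[0,1.4,-3.4],"rotation":[0.12,0,0]},{"grip":1.2,"dp":[0,2.6,-6.5],"rotation":[0.24,0,0]},{"grip":1.2,"dp":[0,4,-10],"rotation":[0.36,0,0]},{"grip":1.2,"dp":[0,5.2,-13],"rotation":[0.48,0,0]},{"grip":1.2,"dp":[0,6.4,-16],"rotation":[0.6,0,0]}]'; python3 -c "
from g import *
bay('green',-.06,.15)"
```

```text
time: 16.45
tool_pos: [0.4653, 0.0221, 0.1508]
tcp_rot: [1.455, 1.029, -1.455]
wrist_force: [0.5, -0.0, -0.9]
width: 0.176
tcp in holder x -0.0865 y-off -0.0710 z 0.1508 yaw err deg 62.78 F [ 0.5 -0.  -0.9] w 15.1 t 16.45
dp [ 0.08 -0.89 -7.53] norm 7.58 rot [ 1.096 -0.    -0.   ] deg 62.8 q6 0.33
```

```bash
python3 -m creep '[{"grip":1.2,"dp":[0,-0.2,-2],"rotation":[0.12,0,0]},{"grip":1.2,"dp":[0,-0.4,-4],"rotation":[0.24,0,0]},{"grip":1.2,"dp":[0,-0.6,-6],"rotation":[0.36,0,0]},{"grip":1.2,"dp":[0,-0.8,-7],"rotation":[0.48,0,0]},{"grip":1.2,"dp":[0,-0.8,-7.4],"rotation":[0.6,0,0]}]';python3 -m creep '[{"grip":1.2,"dp":[0,0,0],"rotation":[0.12,0,0]},{"grip":1.2,"dp":[0,0,0],"rotation":[0.24,0,0]},{"grip":1.2,"dp":[0,0,0],"rotation":[0.36,0,0]},{"grip":1.2,"dp":[0,0,0],"rotation":[0.48,0,0]},{"grip":1.2,"dp":[0,0,0],"rotation":[0.5,0,0]}]'; python3 -c "
from g import *
bay('green',-.054,.06)"
```

```text
time: 16.87
tool_pos: [0.4822, 0.0948, 0.1507]
tcp_rot: [1.859, 0.609, -1.859]
wrist_force: [-0.6, -1.0, -0.4]
width: 0.179
time: 17.28
tool_pos: [0.482, 0.0931, 0.1505]
tcp_rot: [2.152, 0.144, -2.153]
wrist_force: [-0.1, 0.4, -2.0]
width: 0.176
tcp in holder x -0.0605 y-off -0.0028 z 0.1505 yaw err deg -0.1 F [-0.1  0.4 -2. ] w 15.1 t 17.2833
dp [ 9.05 -0.29 -0.65] norm 9.08 rot [-0.002  0.001 -0.   ] deg 0.1 q6 1.58
```

```bash
python3 -m creep '[{"grip":1.2,"dp":[2.5,-0.1,-0.4],"rotation":[0,0,0]},{"grip":1.2,"dp":[5,-0.1,-0.8],"rotation":[0,0,0]},{"grip":1.2,"dp":[7.5,-0.1,-0.8],"rotation":[0,0,0]},{"grip":1.2,"dp":[9,-0.1,-0.8],"rotation":[0,0,0]},{"grip":1.2,"dp":[9.7,-0.1,-0.8],"rotation":[0,0,0]}]';python3 -m creep '[{"grip":1.2,"dp":[0.3,0,0],"rotation":[0,0,0]},{"grip":1.2,"dp":[0.3,0,0],"rotation":[0,0,0]},{"grip":1.2,"dp":[0.3,0,0],"rotation":[0,0,0]}]'; python3 -c "
from g import *
bay('green',-.054,.0465); lips('green','y')"
```

```text
time: 17.7
tool_pos: [0.4878, 0.0948, 0.0509]
tcp_rot: [2.144, 0.149, -2.155]
wrist_force: [0.1, -0.4, -0.7]
width: 0.172
time: 17.95
tool_pos: [0.4911, 0.0953, 0.0515]
tcp_rot: [2.152, 0.148, -2.148]
wrist_force: [0.1, -1.2, -0.8]
width: 0.177
tcp in holder x -0.0512 y-off -0.0019 z 0.0515 yaw err deg 0.14 F [ 0.1 -1.2 -0.8] w 15.1 t 17.95
dp [ 0.5  -0.19  0.28] norm 0.61 rot [ 0.002 -0.002 -0.   ] deg 0.2 q6 1.58
lip edge side 1 0.0123 10
lip edge side -1 -0.0139 10
plate n 2416 z 0.0214 y [-0.0196  0.019 ] xmax -0.025
bay floor z 0.0103
```

View pics/y.png

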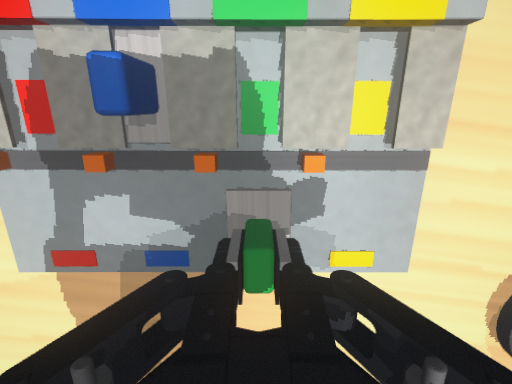

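```bash
python3 -m creep '[{"grip":1.2,"dp":[0.3,0,0],"rotation":[0,0,0]},{"grip":1.2,"dp":[0.5,0,-0.5],"rotation":[0,0,0]},{"grip":1.2,"dp":[0.5,0,-1.4],"rotation":[0,0,0]},{"grip":1.2,"dp":[0.5,0,-2.3],"rotation":[0,0,0]},{"grip":1.2,"dp":[0.5,0,-3.2],"rotation":[0,0,0]}]'; python3 -c "
from g import *
bay('green',.034,.0465); look('green','z')"
```

```text
time: 18.42
tool_pos: [0.5235, 0.0998, 0.046]
tcp_rot: [2.152, 0.147, -2.149]
wrist_force: [1.0, -0.6, -0.8]
width: 0.177
tcp in holder x -0.0185 y-off -0.0019 z 0.0460 yaw err deg 0.1 F [ 1.  -0.6 -0.8] w 15.1 t 18.4167
dp [-0.05 -0.18 -5.25] norm 5.25 rot [ 0.002 -0.001 -0.   ] deg 0.1 q6 1.58
```

View pics/z.png

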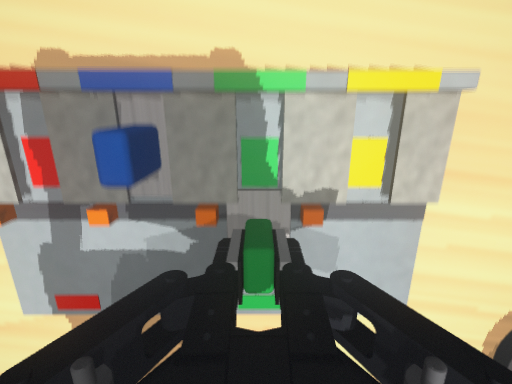

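```bash
python3 -m creep '[{"grip":1.2,"dp":[0,0,-1],"rotation":[0,0,0]},{"grip":1.2,"dp":[0,0,-2],"rotation":[0,0,0]},{"grip":1.2,"dp":[0,0,-3],"rotation":[0,0,0]},{"grip":1.2,"dp":[0,0,-4],"rotation":[0,0,0]},{"grip":1.2,"dp":[0,0,-4.6],"rotation":[0,0,0]}]'
python3 -m creep '[{"grip":1.2,"dp":[0,0,-0.2],"rotation":[0,0,0]},{"grip":1.2,"dp":[0,0,-0.4],"rotation":[0,0,0]},{"grip":1.2,"dp":[0,0,-0.6],"rotation":[0,0,0]},{"grip":1.2,"dp":[0,0,-0.6],"rotation":[0,0,0]}]'
python3 -c "
from g import *
bay('green',.034,.0465)"
```

```text
time: 18.88
tool_pos: [0.5694, 0.106, 0.0457]
tcp_rot: [2.152, 0.147, -2.149]
wrist_force: [0.4, -0.2, -1.2]
width: 0.179
time: 19.22
tool_pos: [0.5733, 0.1067, 0.0455]
tcp_rot: [2.15, 0.147, -2.151]
wrist_force: [-0.9, 0.4, -1.0]
width: 0.174
tcp in holder x 0.0319 y-off -0.0017 z 0.0455 yaw err deg 0.1 F [-0.9  0.4 -1. ] w 14.8 t 19.2167
dp [-0.1  -0.17 -0.21] norm 0.29 rot [0.002 0.    0.   ] deg 0.1 q6 1.58
```

```bash
python3 -m creep '[{"grip":1.2,"dp":[0,0,-0.1],"rotation":[0,0,0]},{"grip":1.2,"dp":[0,0,-0.2],"rotation":[0,0,0]},{"grip":1.2,"dp":[0,0,-0.3],"rotation":[0,0,0]},{"grip":1.2,"dp":[0,0,-0.3],"rotation":[0,0,0]}]'
python3 -c "
from g import *
bay('green',.034,.0465)"
python3 -m creep '[{"grip":1.2,"dp":[0,0,-0.1],"rotation":[0,0,0]},{"grip":1.2,"dp":[0,0,-0.2],"rotation":[0,0,0]},{"grip":1.2,"dp":[0,0,-0.2],"rotation":[0,0,0]}]'
python3 -c "
from g import *
bay('green',.034,.0465); look('green','za')"
```

```text
time: 19.55
tool_pos: [0.5765, 0.1071, 0.0457]
tcp_rot: [2.151, 0.147, -2.15]
wrist_force: [1.0, -0.4, -1.0]
width: 0.179
tcp in holder x 0.0350 y-off -0.0017 z 0.0457 yaw err deg 0.1 F [ 1.  -0.4 -1. ] w 15.3 t 19.55
dp [-0.08 -0.17  0.1 ] norm 0.22 rot [ 0.002 -0.    -0.   ] deg 0.1 q6 1.58
time: 19.8
tool_pos: [0.5775, 0.1072, 0.0453]
tcp_rot: [2.148, 0.147, -2.153]
wrist_force: [-2.9, 1.1, 0.2]
width: 0.175
tcp in holder x 0.0361 y-off -0.0018 z 0.0453 yaw err deg 0.1 F [-2.9  1.1  0.2] w 14.9 t 19.8
dp [-0.12 -0.18  0.21] norm 0.3 rot [ 0.002  0.002 -0.   ] deg 0.2 q6 1.58
```

View pics/za.png

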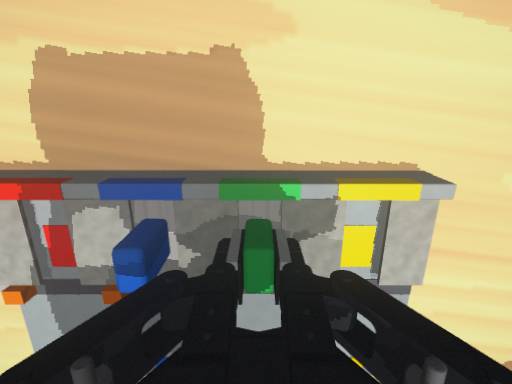

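```bash
python3 -m creep '[{"grip":1.2,"dp":[0.1,0,-0.1],"rotation":[0,0,0]},{"grip":3,"dp":[0.1,0,-0.1],"rotation":[0,0,0]},{"grip":3,"dp":[0.1,0,0],"rotation":[0,0,0]},{"grip":3,"dp":[0.1,0,0],"rotation":[0,0,0]}]'
python3 -m creep '[{"grip":3,"dp":[-0.5,0,0],"rotation":[0,0,0]},{"grip":3,"dp":[-2,0,0],"rotation":[0,0,0]},{"grip":3,"dp":[-5,0,0],"rotation":[0,0,0]},{"grip":3,"dp":[-9,0,0],"rotation":[0,0,0]},{"grip":3.8,"dp":[-13,0,0],"rotation":[0,0,0]}]'
python3 -m creep '[{"grip":3.8,"dp":[0,0,0],"rotation":[0,0,0]},{"grip":3.8,"dp":[0,0,0],"rotation":[0,0,0]}]'
python3 -c "
from g import *
from pots import grips
C,im,d=shot('wrist'); cv2.imwrite('pics/zb.png',im[:,:,::-1])
grips(C,im,d,(.05,.062))
print('home green',g(.032,-.032),'home blue',g(.032,.032))
move((.600,-.24,.19),np.radians(107))"
```

```text
time: 20.18
tool_pos: [0.579, 0.1074, 0.0448]
tcp_rot: [2.152, 0.147, -2.149]
wrist_force: [-1.1, 0.6, -0.3]
width: 0.352
time: 20.6
tool_pos: [0.5774, 0.1072, 0.175]
tcp_rot: [2.148, 0.147, -2.153]
wrist_force: [1.7, -0.4, 0.4]
width: 0.445
time: 20.77
tool_pos: [0.5815, 0.1078, 0.1793]
tcp_rot: [2.161, 0.148, -2.141]
wrist_force: [0.6, 0.1, -1.3]
width: 0.446
blue px [193. 195.] 422 z 0.0555 rect ctr 566.4 170.6 size 26.2 16.3 long axis deg 7.6 pca 3.8 mean [566.2 170.6]
green px [258. 195.] 387 z 0.0555 rect ctr 574.5 108.3 size 25.3 14.4 long axis deg 7.4 pca 8.0 mean [574.6 108.7]
home green [0.57321573 0.10839805] home blue [0.56460195 0.17181573]
dp [-1.36 34.7   2.7 ] norm 34.83 rot [-0.16  -0.004 -0.   ] deg 9.2 q6 1.58
```

View pics/zb.png

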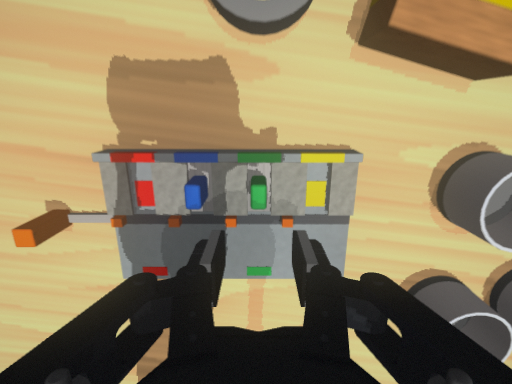

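```bash
python3 -m creep '[{"grip":3.8,"dp":[-0.3,3.5,0.3],"rotation":[-0.12,0,0]},{"grip":3.8,"dp":[-0.6,7,0.6],"rotation":[-0.24,0,0]},{"grip":3.8,"dp":[-0.8,10.5,1],"rotation":[-0.36,0,0]},{"grip":3.8,"dp":[-1,14,1.3],"rotation":[-0.48,0,0]},{"grip":3.8,"dp":[-1,17.5,1.6],"rotation":[-0.6,0,0]}]'
python3 -m creep '[{"grip":3.8,"dp":[0,0,0],"rotation":[-0.12,0,0]},{"grip":3.8,"dp":[0,0,0],"rotation":[-0.24,0,0]},{"grip":3.8,"dp":[0,0,0],"rotation":[-0.36,0,0]},{"grip":3.8,"dp":[0,0,0],"rotation":[-0.48,0,0]},{"grip":3.8,"dp":[0,0,0],"rotation":[-0.6,0,0]}]'
python3 -m creep '[{"grip":3.8,"dp":[0,0,0],"rotation":[-0.12,0,0]},{"grip":3.8,"dp":[0,0,0],"rotation":[-0.24,0,0]},{"grip":3.8,"dp":[0,0,0],"rotation":[-0.36,0,0]},{"grip":3.8,"dp":[0,0,0],"rotation":[-0.48,0,0]},{"grip":3.8,"dp":[0,0,0],"rotation":[-0.6,0,0]}]'
python3 -c "
from h import *
R0=rot();print(np.degrees(np.arctan2(R0[1,1],R0[0,1])))
move((.585,-.265,.19),np.radians(107))"
```

```text
time: 21.23
tool_pos: [0.585, -0.0694, 0.1826]
tcp_rot: [1.786, 0.698, -1.791]
wrist_force: [0.7, 0.5, -0.5]
width: 0.444
time: 21.65
tool_pos: [0.5848, -0.0683, 0.1819]
tcp_rot: [1.374, 1.096, -1.379]
wrist_force: [-0.1, 0.3, 0.2]
width: 0.45
time: 22.07
tool_pos: [0.5848, -0.068, 0.1819]
tcp_rot: [0.93, 1.367, -0.933]
wrist_force: [-0.1, 0.2, -1.5]
width: 0.446
21.30669248084278
dp [-0.82 -7.14 18.36] norm 19.72 rot [-1.496e+00 -5.000e-03  1.000e-03] deg 85.7 q6 -0.53
```

```bash
python3 -m creep '[{"grip":3.8,"dp":[-0.3,-1,3.8],"rotation":[-0.12,0,0]},{"grip":3.8,"dp":[-0.6,-2,7.5],"rotation":[-0.24,0,0]},{"grip":3.8,"dp":[-0.8,-3,11.2],"rotation":[-0.36,0,0]},{"grip":3.8,"dp":[-0.8,-4,15],"rotation":[-0.48,0,0]},{"grip":3.8,"dp":[-0.8,-5,18.5],"rotation":[-0.6,0,0]}]'
python3 -m creep '[{"grip":3.8,"dp":[0,0,0],"rotation":[-0.12,0,0]},{"grip":3.8,"dp":[0,0,0],"rotation":[-0.24,0,0]},{"grip":3.8,"dp":[0,0,0],"rotation":[-0.36,0,0]},{"grip":3.8,"dp":[0,0,0],"rotation":[-0.48,0,0]},{"grip":3.8,"dp":[0,0,0],"rotation":[-0.6,0,0]}]'
python3 -m creep '[{"grip":3.8,"dp":[0,0,0],"rotation":[-0.12,0,0]},{"grip":3.8,"dp":[0,0,0],"rotation":[-0.24,0,0]},{"grip":3.8,"dp":[0,0,0],"rotation":[-0.3,0,0]},{"grip":3.8,"dp":[0,0,0],"rotation":[-0.3,0,0]}]'
python3 -c "
from pots import *
R0=rot();print(np.degrees(np.arctan2(R0[1,1],R0[0,1])))
C,im,d=shot('wrist'); cv2.imwrite('pics/zc.png',im[:,:,::-1])
grips(C,im,d);pots(C,d)
move((.6135,-.2875,.19),np.radians(107))"
```

```text
time: 22.48
tool_pos: [0.6048, -0.2603, 0.1902]
tcp_rot: [0.469, 1.523, -0.469]
wrist_force: [-0.1, 0.1, 0.5]
width: 0.443
time: 22.9
tool_pos: [0.6044, -0.2585, 0.1895]
tcp_rot: [0.001, 1.575, 0.002]
wrist_force: [0.5, -0.1, -0.2]
width: 0.447
time: 23.23
tool_pos: [0.6045, -0.2583, 0.1898]
tcp_rot: [-0.231, 1.562, 0.235]
wrist_force: [-0.4, 0.8, 0.1]
width: 0.444
106.99141160466033
red px [224. 185.] 385 z 0.0515 rect ctr 612.9 -288.7 size 26.1 15.1 long axis deg 14.5 pca 13.7 mean [ 613.  -288.8]
blue px [242. 290.] 291 z 0.0522 rect ctr 728.4 -236.4 size 52.4 22.5 long axis deg 97.8 pca 98.9 mean [ 725.9 -238.2]
pot 1488 [ 598.9 -144.1] r 42.5
pot 1412 [ 610.8 -290.4] r 42.5
pot 1964 [ 439.4 -147. ] r 42.6
pot 1500 [ 473.2 -255.7] r 42.3
dp [ 0.   -3.05  0.  ] norm 3.05 rot [-0.003 -0.003 -0.003] deg 0.3 q6 -2.31
```

View pics/zc.png

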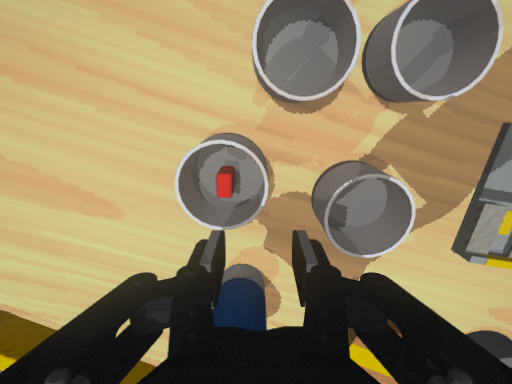

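```bash
python3 -m creep '[{"grip":3.8,"dp":[0,-1.5,0],"rotation":[0.035,0,0]},{"grip":3.8,"dp":[0,-3.1,0],"rotation":[0.035,0,0]},{"grip":3.8,"dp":[2.5,-3.1,0],"rotation":[0.035,0,0]},{"grip":3.8,"dp":[5,-3.1,0],"rotation":[0.035,0,0]},{"grip":3.8,"dp":[6,-3.1,0],"rotation":[0.035,0,0]}]' 
python3 -m creep '[{"grip":3.8,"dp":[0,0,0],"rotation":[0,0,0]},{"grip":3.8,"dp":[0,0,0],"rotation":[0,0,0]}]' 
python3 -c "
from pots import *
R0=rot();print(np.degrees(np.arctan2(R0[1,1],R0[0,1])))
C,im,d=shot('wrist'); cv2.imwrite('pics/zd.png',im[:,:,::-1])
grips(C,im,d)
move((.6138,-.288,.04),np.radians(105))"
```

```text
time: 23.7
tool_pos: [0.6133, -0.2894, 0.1287]
tcp_rot: [-0.201, 1.565, 0.205]
wrist_force: [-0.9, -0.5, -1.5]
width: 0.442
time: 23.87
tool_pos: [0.6144, -0.289, 0.1316]
tcp_rot: [-0.203, 1.563, 0.204]
wrist_force: [-0.7, 0.4, 1.1]
width: 0.448
104.85834087567595
red px [256. 203.] 589 z 0.0516 rect ctr 613.1 -289.7 size 26.4 15.3 long axis deg 15.2 pca 15.8 mean [ 612.7 -289.7]
blue px [271. 325.] 271 z 0.0502 rect ctr 724.5 -244.9 size 40.3 11.1 long axis deg 116.0 pca 115.3 mean [ 725.7 -245.2]
dp [ 9.31  0.16 -0.12] norm 9.31 rot [-0.002  0.     0.   ] deg 0.1 q6 -2.31
```

View pics/zd.png

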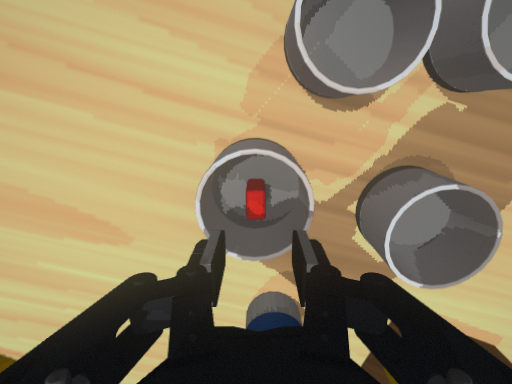

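```bash
python3 -m creep '[{"grip":3.8,"dp":[2.5,0,0],"rotation":[0,0,0]},{"grip":3.8,"dp":[5,0,0],"rotation":[0,0,0]},{"grip":3.8,"dp":[7,0,0],"rotation":[0,0,0]},{"grip":3.8,"dp":[8.4,0,0],"rotation":[0,0,0]},{"grip":3.8,"dp":[9.1,0,0],"rotation":[0,0,0]}]' 
python3 -m creep '[{"grip":3.8,"dp":[0,0,0],"rotation":[0,0,0]},{"grip":1.2,"dp":[0,0,0],"rotation":[0,0,0]},{"grip":1.2,"dp":[0,0,0],"rotation":[0,0,0]},{"grip":1.2,"dp":[0,0,0],"rotation":[0,0,0]},{"grip":1.2,"dp":[0,0,0],"rotation":[0,0,0]}]' 40
python3 -m creep '[{"grip":1.2,"dp":[-1,0,0],"rotation":[0,0,0]},{"grip":1.2,"dp":[-3,0,0],"rotation":[0,0,0]},{"grip":1.2,"dp":[-6,0,0],"rotation":[0,0,0]},{"grip":1.2,"dp":[-9,0,0],"rotation":[0,0,0]},{"grip":1.2,"dp":[-12,0,0],"rotation":[0,0,0]}]' 
python3 -c "
from g import *
look('red','ze'); bay('red',-.06,.16)"
```

```text
time: 24.33
tool_pos: [0.6147, -0.2884, 0.0408]
tcp_rot: [-0.204, 1.562, 0.205]
wrist_force: [-0.6, 0.5, -0.3]
width: 0.445
time: 24.75
tool_pos: [0.6163, -0.2893, 0.0435]
tcp_rot: [-0.206, 1.558, 0.203]
wrist_force: [1.0, -0.7, 2.2]
width: 0.175
time: 25.17
tool_pos: [0.6142, -0.2881, 0.1629]
tcp_rot: [-0.204, 1.562, 0.205]
wrist_force: [0.8, -0.2, -0.9]
width: 0.174
tcp in holder x 0.0228 y-off -0.5289 z 0.1714 yaw err deg 187.17 F [ 1.2 -1.1  3.7] w 15.2 t 25.2167
dp [ 0.75 53.52 -1.62] norm 53.55 rot [0.125 0.008 0.007] deg 7.2 q6 -2.31
```

View pics/ze.png

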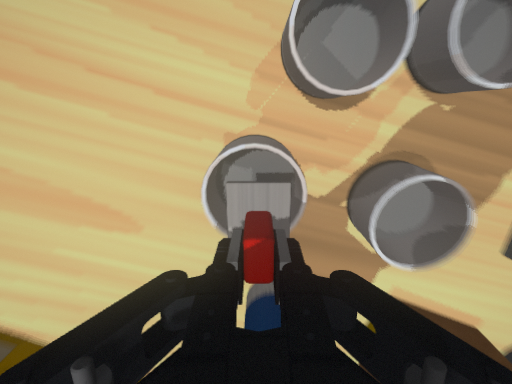

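```bash
python3 -m creep '[{"grip":1.2,"dp":[0,3.5,-0.2],"rotation":[0.12,0,0]},{"grip":1.2,"dp":[0,7,-0.4],"rotation":[0.24,0,0]},{"grip":1.2,"dp":[0,10.5,-0.6],"rotation":[0.36,0,0]},{"grip":1.2,"dp":[0,14,-0.6],"rotation":[0.48,0,0]},{"grip":1.2,"dp":[0,17.5,-0.6],"rotation":[0.6,0,0]}]' 
python3 -m creep '[{"grip":1.2,"dp":[0,0,0],"rotation":[0.12,0,0]},{"grip":1.2,"dp":[0,0,0],"rotation":[0.24,0,0]},{"grip":1.2,"dp":[0,0,0],"rotation":[0.36,0,0]},{"grip":1.2,"dp":[0,0,0],"rotation":[0.48,0,0]},{"grip":1.2,"dp":[0,0,0],"rotation":[0.6,0,0]}]' 
python3 -m creep '[{"grip":1.2,"dp":[0,0,0],"rotation":[0.12,0,0]},{"grip":1.2,"dp":[0,0,0],"rotation":[0.24,0,0]},{"grip":1.2,"dp":[0,0,0],"rotation":[0.36,0,0]},{"grip":1.2,"dp":[0,0,0],"rotation":[0.48,0,0]},{"grip":1.2,"dp":[0,0,0],"rotation":[0.6,0,0]}]' 
python3 -c "
from g import *
bay('red',-.06,.16)"
```

```text
time: 25.63
tool_pos: [0.563, -0.1196, 0.1618]
tcp_rot: [0.272, 1.554, -0.272]
wrist_force: [0.6, -0.3, -0.7]
width: 0.176
time: 26.05
tool_pos: [0.5638, -0.1206, 0.162]
tcp_rot: [0.737, 1.442, -0.737]
wrist_force: [-1.0, -0.8, -1.6]
width: 0.174
time: 26.47
tool_pos: [0.5637, -0.1208, 0.1618]
tcp_rot: [1.191, 1.221, -1.191]
wrist_force: [0.2, -1.0, -1.1]
width: 0.178
tcp in holder x -0.0082 y-off -0.3539 z 0.1618 yaw err deg 83.7 F [ 0.2 -1.  -1.1] w 15.2 t 26.4667
dp [  0.19  -9.03 -34.6 ] norm 35.76 rot [ 1.461 -0.     0.   ] deg 83.7 q6 -0.28
```

```bash
python3 -m creep '[{"grip":1.2,"dp":[0,-1,-3.7],"rotation":[0.12,0,0]},{"grip":1.2,"dp":[0,-2,-7.4],"rotation":[0.24,0,0]},{"grip":1.2,"dp":[0,-3,-11],"rotation":[0.36,0,0]},{"grip":1.2,"dp":[0,-4,-15],"rotation":[0.48,0,0]},{"grip":1.2,"dp":[0,-5,-18.5],"rotation":[0.6,0,0]}]' 
python3 -c "
from g import *
bay('red',-.06,.16)"
```

```text
time: 26.88
tool_pos: [0.5084, 0.0613, 0.162]
tcp_rot: [1.611, 0.888, -1.611]
wrist_force: [-0.1, 0.6, -1.5]
width: 0.175
tcp in holder x -0.0386 y-off -0.1659 z 0.1620 yaw err deg 49.98 F [-0.1  0.6 -1.5] w 15.0 t 26.8833
dp [  0.2  -12.31 -11.33] norm 16.73 rot [ 0.872 -0.001  0.   ] deg 50.0 q6 0.63
```

```bash
python3 -m creep '[{"grip":1.2,"dp":[0,-2.6,-2.4],"rotation":[0.12,0,0]},{"grip":1.2,"dp":[0,-5.2,-4.8],"rotation":[0.24,0,0]},{"grip":1.2,"dp":[0,-7.8,-7.2],"rotation":[0.36,0,0]},{"grip":1.2,"dp":[0,-10.4,-9.6],"rotation":[0.48,0,0]},{"grip":1.2,"dp":[0,-12,-11],"rotation":[0.6,0,0]}]' 
python3 -m creep '[{"grip":1.2,"dp":[0,0,0],"rotation":[0.12,0,0]},{"grip":1.2,"dp":[0,0,0],"rotation":[0.24,0,0]},{"grip":1.2,"dp":[0,0,0],"rotation":[0.28,0,0]},{"grip":1.2,"dp":[0,0,0],"rotation":[0.28,0,0]}]' 
python3 -c "
from g import *
bay('red',-.054,.055)"
```

```text
time: 27.3
tool_pos: [0.4645, 0.219, 0.1621]
tcp_rot: [1.99, 0.427, -1.989]
wrist_force: [1.0, -0.8, -1.4]
width: 0.171
time: 27.63
tool_pos: [0.4652, 0.2169, 0.1619]
tcp_rot: [2.146, 0.157, -2.145]
wrist_force: [0.4, -0.1, -2.0]
width: 0.176
tcp in holder x -0.0604 y-off -0.0060 z 0.1619 yaw err deg 0.65 F [ 0.4 -0.1 -2. ] w 15.1 t 27.6333
dp [10.69 -0.59 -0.65] norm 10.72 rot [ 0.011 -0.     0.   ] deg 0.6 q6 1.81
```

```bash
python3 -m creep '[{"grip":1.2,"dp":[2.5,-0.4,-0.3],"rotation":[0.011,0,0]},{"grip":1.2,"dp":[5,-0.4,-0.3],"rotation":[0.011,0,0]},{"grip":1.2,"dp":[7.5,-0.4,-0.4],"rotation":[0.011,0,0]},{"grip":1.2,"dp":[9.5,-0.4,-0.4],"rotation":[0.011,0,0]},{"grip":1.2,"dp":[10.5,-0.4,-0.4],"rotation":[0.011,0,0]}]' 
python3 -m creep '[{"grip":1.2,"dp":[0.2,0,0],"rotation":[0,0,0]},{"grip":1.2,"dp":[0.2,0,0],"rotation":[0,0,0]},{"grip":1.2,"dp":[0.2,0,0],"rotation":[0,0,0]}]' 
python3 -c "
from g import *
bay('red',-.054,.048);lips('red','zf')"
```

```text
time: 28.05
tool_pos: [0.467, 0.2201, 0.054]
tcp_rot: [2.146, 0.145, -2.155]
wrist_force: [-0.7, 0.1, -1.7]
width: 0.18
time: 28.3
tool_pos: [0.47, 0.2214, 0.0558]
tcp_rot: [2.154, 0.147, -2.15]
wrist_force: [-0.2, -0.2, -0.2]
width: 0.177
tcp in holder x -0.0550 y-off -0.0021 z 0.0558 yaw err deg 0.03 F [-0.2 -0.2 -0.2] w 15.1 t 28.3
dp [ 0.78 -0.21 -0.1 ] norm 0.81 rot [ 0.001 -0.002  0.001] deg 0.1 q6 1.83
lip edge side 1 0.0123 10
lip edge side -1 -0.0139 10
plate n 999 z 0.0226 y [-0.0201  0.0189] xmax -0.0248
bay floor z 0.0103
```

View pics/zf.png

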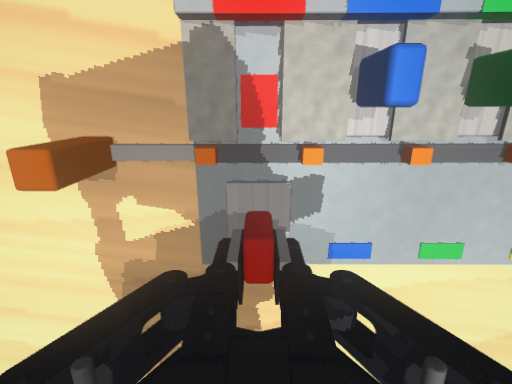

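```bash
python3 -m creep '[{"grip":1.2,"dp":[0.3,0,0],"rotation":[0,0,0]},{"grip":1.2,"dp":[0.5,0,0],"rotation":[0,0,0]},{"grip":1.2,"dp":[0.5,0,0],"rotation":[0,0,0]}]' 
python3 -c "
from g import *
bay('red',-.054,.048);lips('red','zg')"
```

```text
time: 28.6
tool_pos: [0.4692, 0.2212, 0.0499]
tcp_rot: [2.152, 0.146, -2.151]
wrist_force: [0.5, -0.7, -2.1]
width: 0.18
tcp in holder x -0.0559 y-off -0.0023 z 0.0499 yaw err deg 0.02 F [ 0.5 -0.7 -2.1] w 15.3 t 28.6
dp [ 0.19 -0.23 -0.19] norm 0.35 rot [ 0.    -0.001  0.   ] deg 0.0 q6 1.83
lip edge side 1 0.0123 10
lip edge side -1 -0.0139 10
plate n 2634 z 0.0173 y [-0.0199  0.0186] xmax -0.0258
bay floor z 0.0103
```

```bash
python3 -m creep '[{"grip":1.2,"dp":[0.07,0,0],"rotation":[0,0,0]},{"grip":1.2,"dp":[0.07,0,-0.8],"rotation":[0,0,0]},{"grip":1.2,"dp":[0.07,0,-1.7],"rotation":[0,0,0]},{"grip":1.2,"dp":[0.07,0,-2.6],"rotation":[0,0,0]},{"grip":1.2,"dp":[0.07,0,-3.5],"rotation":[0,0,0]}]' 
python3 -c "
from g import *
bay('red',.032,.049);look('red','zh')"
```

```text
time: 29.07
tool_pos: [0.5053, 0.2261, 0.0491]
tcp_rot: [2.152, 0.146, -2.15]
wrist_force: [0.7, -0.5, -2.2]
width: 0.177
tcp in holder x -0.0195 y-off -0.0022 z 0.0491 yaw err deg 0.02 F [ 0.7 -0.5 -2.2] w 15.1 t 29.0667
dp [ 0.01 -0.22 -5.15] norm 5.15 rot [ 0.    -0.001  0.   ] deg 0.1 q6 1.81
```

View pics/zh.png

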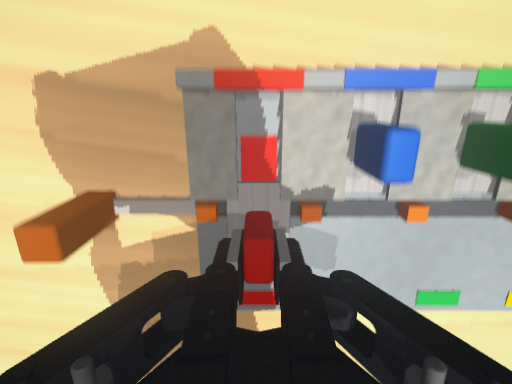

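Under the lips and centred. Continue.

```bash
python3 -m creep '[{"grip":1.2,"dp":[0,0,-1],"rotation":[0,0,0]},{"grip":1.2,"dp":[0,0,-2],"rotation":[0,0,0]},{"grip":1.2,"dp":[0,0,-3],"rotation":[0,0,0]},{"grip":1.2,"dp":[0,0,-4],"rotation":[0,0,0]},{"grip":1.2,"dp":[0,0,-4.6],"rotation":[0,0,0]}]'
python3 -m creep '[{"grip":1.2,"dp":[0,0,-0.1],"rotation":[0,0,0]},{"grip":1.2,"dp":[0,0,-0.3],"rotation":[0,0,0]},{"grip":1.2,"dp":[0,0,-0.5],"rotation":[0,0,0]},{"grip":1.2,"dp":[0,0,-0.5],"rotation":[0,0,0]}]'
python3 -m creep '[{"grip":1.2,"dp":[0,0,-0.1],"rotation":[0,0,0]},{"grip":1.2,"dp":[0,0,-0.2],"rotation":[0,0,0]},{"grip":1.2,"dp":[0,0,-0.2],"rotation":[0,0,0]}]'
python3 -c "
from g import *
bay('red',.034,.0465); look('red','zi')"
```

```text
time: 29.53
tool_pos: [0.5512, 0.2323, 0.0491]
tcp_rot: [2.153, 0.146, -2.15]
wrist_force: [0.6, -0.1, -2.2]
width: 0.174
time: 29.87
tool_pos: [0.5541, 0.2327, 0.0488]
tcp_rot: [2.151, 0.146, -2.152]
wrist_force: [-0.2, -0.0, -1.2]
width: 0.183
time: 30.12
tool_pos: [0.5561, 0.233, 0.0489]
tcp_rot: [2.151, 0.146, -2.151]
wrist_force: [0.3, -0.4, -1.7]
width: 0.178
tcp in holder x 0.0318 y-off -0.0023 z 0.0489 yaw err deg 0.02 F [ 0.3 -0.4 -1.7] w 15.2 t 30.1167
dp [ 0.24 -0.23 -0.22] norm 0.4 rot [ 0.  0. -0.] deg 0.0 q6 1.79
```

View pics/zi.png

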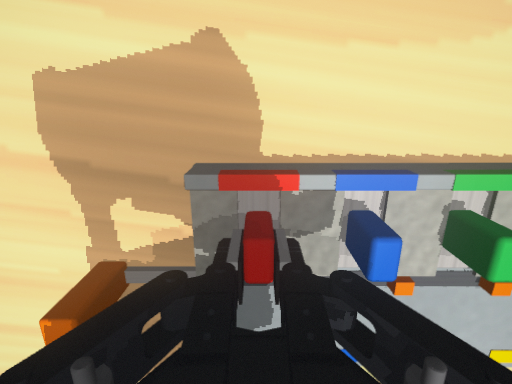

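```bash
python3 -m creep '[{"grip":1.2,"dp":[0,0,-0.1],"rotation":[0,0,0]},{"grip":1.2,"dp":[0,0,-0.2],"rotation":[0,0,0]},{"grip":1.2,"dp":[0,0,-0.2],"rotation":[0,0,0]}]'
python3 -m creep '[{"grip":1.2,"dp":[0,0,-0.1],"rotation":[0,0,0]},{"grip":1.2,"dp":[0,0,-0.2],"rotation":[0,0,0]},{"grip":1.2,"dp":[0,0,-0.2],"rotation":[0,0,0]}]'
```

```text
time: 30.42
tool_pos: [0.5564, 0.233, 0.0484]
tcp_rot: [2.147, 0.145, -2.155]
wrist_force: [-4.3, -0.3, 1.0]
width: 0.177
time: 30.67
tool_pos: [0.5566, 0.2329, 0.048]
tcp_rot: [2.142, 0.144, -2.159]
wrist_force: [-8.4, -1.0, 4.1]
width: 0.178
```

At the stop (8 N). Release and lift.

```bash
python3 -m creep '[{"grip":1.2,"dp":[0.1,0,0],"rotation":[0,0,0]},{"grip":3,"dp":[0.1,0,0],"rotation":[0,0,0]},{"grip":3,"dp":[0.1,0,0.2],"rotation":[0,0,0]},{"grip":3,"dp":[0.1,0,0.2],"rotation":[0,0,0]}]'
python3 -m creep '[{"grip":3,"dp":[-0.5,0,0],"rotation":[0,0,0]},{"grip":3,"dp":[-2,0,0],"rotation":[0,0,0]},{"grip":3,"dp":[-5,0,0],"rotation":[0,0,0]},{"grip":3,"dp":[-9,0,0],"rotation":[0,0,0]},{"grip":5,"dp":[-12,3,2],"rotation":[0,0,0]}]'
python3 -m creep '[{"grip":5,"dp":[0,0,0],"rotation":[0,0,0]},{"grip":5,"dp":[0,0,0],"rotation":[0,0,0]},{"grip":5,"dp":[0,0,0],"rotation":[0,0,0]}]'
cat > chk.py <<'E'
from g import *
import sys
from pots import grips
C,im,d=shot('wrist'); cv2.imwrite(f'pics/{sys.argv[1]}.png',im[:,:,::-1])
grips(C,im,d,(.05,.062))
print({c:(g(.032,Y[c])*1000).round(1) for c in Y})
P=cloud(C,d);q=P[:,:,:2]-o;X=q@ex;YY=q@ey;Z=P[:,:,2]
for c in Y: # plate rear edge on floor: plate top z .015 x>0
    k=(abs(YY-Y[c]+.0008)<.009)&(X>-.03)&(X<.02)
    m=k&(Z>.0128)&(Z<.02)
    print(c,'plate rear x',np.percentile(X[m],2).round(4) if m.sum()>10 else None,m.sum())
H=hue(im); m=(H[:,:,0]>=5)&(H[:,:,0]<=16)&(H[:,:,1]>190)&(Z>.018)&(Z<.026)&(abs(X+.009)<.012)
n,l,st,ce=cv2.connectedComponentsWithStats(m.astype(np.uint8)); print('tabs y',[YY[l==i].mean().round(4) for i in range(1,n) if st[i,4]>10])
m=(H[:,:,0]>=5)&(H[:,:,0]<=16)&(H[:,:,1]>150)&(Z>.057)&(Z<.065); 
if m.sum(): print('post',np.nanmean(P[m],0).round(4))
E
python3 chk.py zj; python3 -c "
from g import *
p=g(-.009,.2005); print(p)
move((*p,.11),th)"
```

```text
time: 31.0
tool_pos: [0.5588, 0.2334, 0.0483]
tcp_rot: [2.153, 0.146, -2.15]
wrist_force: [-0.5, -0.7, 0.4]
width: 0.353
time: 31.42
tool_pos: [0.548, 0.208, 0.1689]
tcp_rot: [2.16, 0.152, -2.144]
wrist_force: [2.1, -0.3, 0.9]
width: 0.481
time: 31.67
tool_pos: [0.5443, 0.2044, 0.1648]
tcp_rot: [2.153, 0.146, -2.151]
wrist_force: [0.4, -0.6, -1.0]
width: 0.583
red px [229. 174.] 502 z 0.0555 rect ctr 557.3 234.2 size 25.4 16.0 long axis deg 7.7 pca 6.3 mean [557.4 234.3]
blue px [299. 174.] 489 z 0.0554 rect ctr 565.6 172.2 size 25.8 15.0 long axis deg 9.7 pca 9.0 mean [565.8 172.5]
green px [368. 174.] 481 z 0.0554 rect ctr 573.7 112.1 size 25.4 15.3 long axis deg 7.6 pca 8.3 mean [573.8 112.1]
{'red': array([556. , 235.2]), 'blue': array([564.6, 171.8]), 'green': array([573.2, 108.4])}
red plate rear x 0.0027 117
blue plate rear x 0.0027 126
green plate rear x 0.0026 155
tabs y [np.float64(0.1273), np.float64(0.0633), np.float64(-0.0004), np.float64(-0.0642)]
post [0.5029 0.3312 0.0605]
[0.50129653 0.3332644 ]
dp [  5.37 -13.34   2.46] norm 14.59 rot [-1.571e+00  1.000e-03  1.000e-03] deg 90.0 q6 1.75
```

View pics/zj.png

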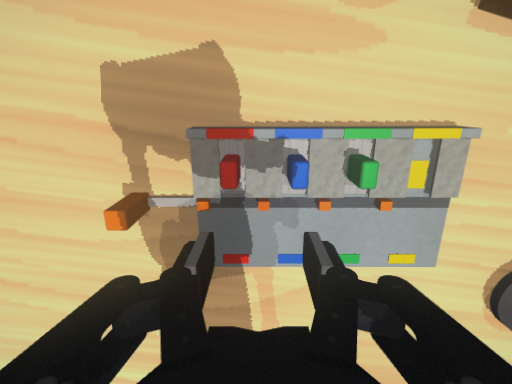

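```bash
python3 -c "
from g import *
move((.5025,.3318,.11),th-np.pi/2)"
```

```text
dp [  5.37 -13.18   2.36] norm 14.43 rot [ 0.     0.001 -0.   ] deg 0.1 q6 1.75
```

```bash
python3 -m creep '[{"grip":5,"dp":[0,-3.6,0.7],"rotation":[0,0,0]},{"grip":5,"dp":[0,-7.2,1.4],"rotation":[0,0,0]},{"grip":5,"dp":[0,-10.8,2.1],"rotation":[0,0,0]},{"grip":5,"dp":[2,-13.2,2.4],"rotation":[0,0,0]},{"grip":5,"dp":[4,-13.2,2.4],"rotation":[0,0,0]}]'
python3 -m creep '[{"grip":5,"dp":[1,0,0],"rotation":[0,0,0]},{"grip":5,"dp":[1,0,0],"rotation":[0,0,0]},{"grip":5,"dp":[1,0,0],"rotation":[0,0,0]}]'
python3 chk.py zk;python3 -c "
from g import *
move((.5025,.3318,.052),th-np.pi/2)"
```

```text
time: 32.13
tool_pos: [0.5016, 0.3371, 0.1238]
tcp_rot: [2.152, 0.153, -2.15]
wrist_force: [-0.9, -0.7, 0.6]
width: 0.584
time: 32.38
tool_pos: [0.5015, 0.331, 0.1125]
tcp_rot: [2.146, 0.143, -2.154]
wrist_force: [-0.3, -0.1, 0.2]
width: 0.583
red px [410. 156.] 943 z 0.0553 rect ctr 556.5 237.0 size 25.1 17.7 long axis deg 7.7 pca 10.7 mean [556.7 236.8]
blue px [501. 156.] 808 z 0.0550 rect ctr 563.8 177.9 size 27.8 16.3 long axis deg 23.0 pca 20.8 mean [564.2 176.5]
{'red': array([556. , 235.2]), 'blue': array([564.6, 171.8]), 'green': array([573.2, 108.4])}
red plate rear x 0.0022 355
blue plate rear x 0.0022 375
green plate rear x None 0
tabs y [np.float64(0.1276), np.float64(0.0635), np.float64(-0.0004)]
post [0.5025 0.3322 0.0605]
dp [ 6.19 -0.05 -0.  ] norm 6.19 rot [-0.     0.001 -0.001] deg 0.1 q6 1.98
```

View pics/zk.png

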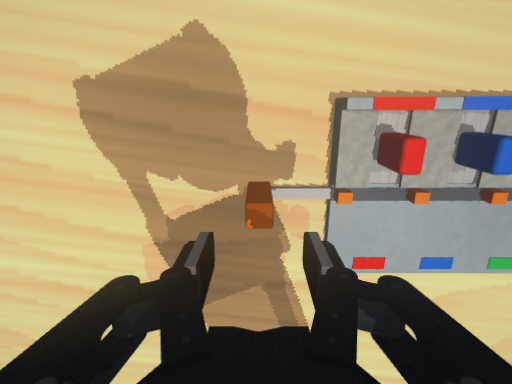

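```bash
python3 -m creep '[{"grip":5,"dp":[2,0,0],"rotation":[0,0,0]},{"grip":5,"dp":[4,0,0],"rotation":[0,0,0]},{"grip":5,"dp":[5.3,0,0],"rotation":[0,0,0]},{"grip":5,"dp":[5.9,0,0],"rotation":[0,0,0]},{"grip":5,"dp":[5.9,0,0],"rotation":[0,0,0]}]'
python3 -m creep '[{"grip":1.6,"dp":[0,0,0],"rotation":[0,0,0]},{"grip":1.6,"dp":[0,0,0],"rotation":[0,0,0]},{"grip":1.6,"dp":[0,0,0],"rotation":[0,0,0]},{"grip":1.6,"dp":[0,0,0],"rotation":[0,0,0]}]' 30
python3 -m creep '[{"grip":1.6,"dp":[0,0.7,0],"rotation":[0,0,0]},{"grip":1.6,"dp":[0,1.4,0],"rotation":[0,0,0]},{"grip":1.6,"dp":[0,2.1,0],"rotation":[0,0,0]},{"grip":1.6,"dp":[0,2.6,0],"rotation":[0,0,0]},{"grip":1.6,"dp":[0,3.0,0],"rotation":[0,0,0]}]'
```

```text
time: 32.85
tool_pos: [0.502, 0.331, 0.0543]
tcp_rot: [2.149, 0.144, -2.154]
wrist_force: [-0.2, 0.4, 1.0]
width: 0.582
time: 33.18
tool_pos: [0.5038, 0.3309, 0.0571]
tcp_rot: [2.152, 0.145, -2.148]
wrist_force: [1.2, -7.0, 3.1]
width: 0.223
time: 33.6
tool_pos: [0.5078, 0.3024, 0.0571]
tcp_rot: [2.155, 0.147, -2.15]
wrist_force: [-1.5, 2.6, 6.8]
width: 0.224
```

```bash
python3 -m creep '[{"grip":1.6,"dp":[0,0.2,0],"rotation":[0,0,0]},{"grip":1.6,"dp":[0,0.4,0],"rotation":[0,0,0]},{"grip":1.6,"dp":[0,0.5,0],"rotation":[0,0,0]},{"grip":1.6,"dp":[0,0.5,0],"rotation":[0,0,0]}]'
```

```text
time: 33.93
tool_pos: [0.5082, 0.2989, 0.0571]
tcp_rot: [2.157, 0.149, -2.151]
wrist_force: [-2.8, 6.9, 4.9]
width: 0.226
```

```bash
python3 -m creep '[{"grip":4,"dp":[0,0,0],"rotation":[0,0,0]},{"grip":4,"dp":[0,0,0],"rotation":[0,0,0]},{"grip":4,"dp":[0,0,0],"rotation":[0,0,0]},{"grip":4,"dp":[-1.5,0,0],"rotation":[0,0,0]},{"grip":4,"dp":[-4,0,0],"rotation":[0,0,0]}]'
python3 -m creep '[{"grip":4,"dp":[-3,0.5,0],"rotation":[0,0,0]},{"grip":4,"dp":[-6,4.4,0],"rotation":[0,0,0]},{"grip":4,"dp":[-8,8.2,0],"rotation":[0,0,0]},{"grip":4,"dp":[-9,12,0],"rotation":[0,0,0]},{"grip":4,"dp":[-9,14,0],"rotation":[0,0,0]}]'
python3 -m creep '[{"grip":4,"dp":[0,0,0],"rotation":[0,0,0]},{"grip":4,"dp":[0,0,0],"rotation":[0,0,0]},{"grip":4,"dp":[0,0,0],"rotation":[0,0,0]}]'
python3 chk.py zl; python3 -c "
from h import *
C,im,d=shot('top');cv2.imwrite('pics/zm.png',im[:,:,::-1])"
```

```text
time: 34.35
tool_pos: [0.5044, 0.2951, 0.092]
tcp_rot: [2.142, 0.141, -2.158]
wrist_force: [-0.0, -0.2, -0.1]
width: 0.47
time: 34.77
tool_pos: [0.5281, 0.156, 0.1889]
tcp_rot: [2.157, 0.145, -2.145]
wrist_force: [1.5, -0.2, -0.3]
width: 0.469
time: 35.02
tool_pos: [0.5257, 0.1584, 0.1849]
tcp_rot: [2.151, 0.145, -2.153]
wrist_force: [0.3, 0.5, 0.1]
width: 0.469
red px [184. 143.] 481 z 0.0555 rect ctr 556.7 233.4 size 24.9 16.5 long axis deg 7.8 pca 6.9 mean [556.9 233.5]
blue px [251. 143.] 436 z 0.0556 rect ctr 565.0 171.9 size 24.9 14.1 long axis deg 7.7 pca 6.7 mean [565.3 171.9]
green px [317. 143.] 431 z 0.0555 rect ctr 573.6 111.6 size 23.9 15.2 long axis deg 7.7 pca 7.3 mean [573.7 111.6]
{'red': array([556. , 235.2]), 'blue': array([564.6, 171.8]), 'green': array([573.2, 108.4])}
red plate rear x -0.0099 222
blue plate rear x -0.0043 173
green plate rear x -0.0092 194
tabs y [np.float64(0.0952), np.float64(0.0319), np.float64(-0.0318), np.float64(-0.0962)]
post [0.5067 0.2996 0.0606]
```

View pics/zl.png

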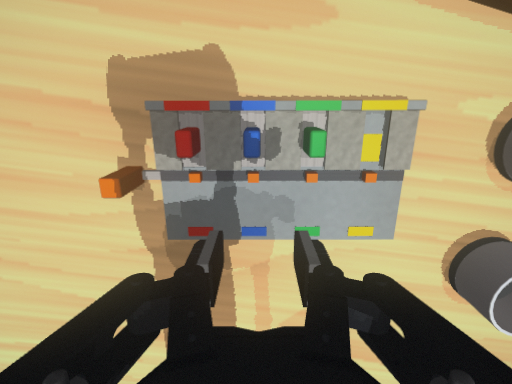

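View pics/zm.png

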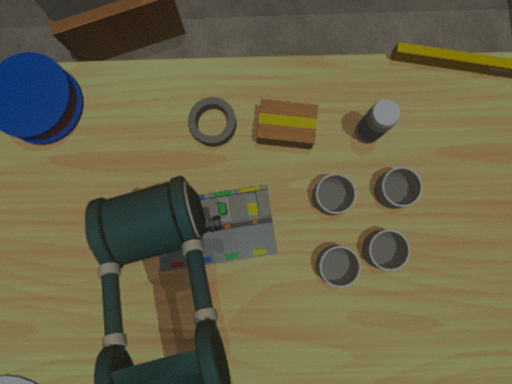

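```bash
python3 -c "
from workcell import bot
print(bot.read_state()['wrist_force'],bot.read_state()['time']); print(bot.finish_job())"
```

```text
[ 1.30550928  0.47719146 -0.893546  ] 35.1167
the job is handed in; nothing more can be done
None
```

The job is handed in at about 35 s of the 210 s allowed. The interface gives no verdict, so the result rests on my own last checks.

I slid the bolt open. I then took the three scrapers that were there (blue, green, red; the fourth pot was empty and there was no yellow one) out of their pots. Each one went under the lips until it met the end stop in the bay of its own colour. Then I slid the bolt back until it met its stop.

**Last checks:**
- **Scrapers:** all three read about 1 mm or less from home along the bay. Grip tops were 55–56 mm above the bench, so they lie level on the floor plate.
- **Bolt:** the tabs moved 32 mm back and stand within about 1 mm of the middle of the mouths.
- **Surroundings:** all four pots are empty; the can, tape and carton look unmoved in the top picture. The gripper is clear of everything.

**What disagreed:**
- The last wrist view put the green grip about 3 mm and the red about 2 mm off centre across the bay. I put this down to the slanted view: red's reading changed by several millimetres between views although it had not been touched. The bay allows only ±3 mm.
- The plate rear-edge reading was no use after locking, because the tabs got in its way. Before locking it showed every plate fully in.
- The top camera read about 2–3 mm off the wrist camera, so I worked from the wrist camera.
- The wrist force showed 99 N for a moment during a fast descent over the green pot, against a limit of 120 N. I did not find the cause; I slowed the later descents and it did not come back.

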